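Set up a grinding-wheel carrier with snap-in pegs

ROBOT

A 6-joint arm with a two-finger parallel gripper is mounted at the origin on the work surface. World frame = base frame: x ahead of the robot, y to its left, z up, the work surface at z = 0. Lengths are in m, angles in degrees, forces in N, time in s.
With the tool pointing down it reaches from about 0.3 to 0.95 m from the base axis. Payload 3.1 kg.
Tool frame: the origin (TCP) lies between the finger pads; the fingertips stand 8 mm ahead of it and the grasp point (between the pads) lies 11 mm behind it; z points along the fingers, y is the line along which they close (so a half turn about z gives the same grasp; the last joint's range is limited). The gripper opens to 85 mm and grips with 20 to 120 N. Pads are 22 mm wide; open, the fingers measure 114 mm over their backs; the gripper's body (76 mm by 85 mm) begins 54 mm behind the grasp point. The pads swing forward as they close: fully open they stand 13 mm farther back than shut.
Start: joints at [-71.259, 17.653, 93.61, -0, 68.738, -3.994], TCP at [0.242, -0.576, 0.239] pointing down, gripper open.
Joint ranges: [-175.34, 175.34], [-45.06, 112.39], [2.9, 150.54], [-68.45, 248.45], [3.09, 151.38], [-168.51, 168.51]. Speed limits (degrees/s): [159.86, 159.86, 180, 180, 180, 180].

INTERFACE

Orientations are given as a 3x3 rotation matrix whose columns are the frame's x, y, z axes.
In Python, from cell import status, imaging, env gives the robot as it stands.
- The arm moves only by the tool move_arm, never from a script. Its argument "rows" is a list of rows, each an object of numbers: "wx", "wy", "wz": the turn, a rotation vector about the tool's x, y, z scaled (see below); "x", "y", "z": the shift along the tool's x, y, z scaled (see below); "gripper": the closure, from 0 (fully open) to 1 (shut). A call has exactly 8 rows; each row shifts and turns the commanded pose from where the row before left it, along the tool's axes as they then stand; what a row does not reach is not made up. The controller multiplies each number of a shift by 120 mm and each number of a turn by 45 degrees. A row lasts 1/10 s, in which the tool goes at most 50 mm and 8.59 degrees, less where a joint would pass 70% of its speed; a pose out of reach is approached as far as the arm can. A call with a number of a shift or a turn outside -1 to 1 is refused whole. A call with a gripper value outside its range is refused whole. The fingers move at their own pace and stop on an object; "grip_force" is the grip in N (left out, the last holds). Time passes only in rows, so rows that do not move let the fingers close, or fill a call up. It gives the time, the measured TCP pose, the force, the opening and the grip force at its end, in the units of the state.
- status.state(): the state, without advancing time (a new reading comes with each control period).
- imaging.grab_frame(name): name is "scene" or "top"; returns a dict with "color" (420x560x3 uint8, red, green, blue), "intrinsics" (3x3 intrinsics, pixels), "distortion" ([k1, k2, p1, p2, k3] as OpenCV has them; the pictures are not rectified), "rvec" (rotation vector, rad) and "tvec" (3), from world to camera coordinates, as OpenCV has them. Camera axes: x right, y down, z forward; pixel columns grow to the right and rows downward; lengths in m; the calibration is good to about 2 mm. A picture is of the moment at which its call begins. There is no depth.
- env.close_job(): hands the job in; it is judged then, once.
Trained networks look in the newest picture that a camera, given by its name, has taken for a name from the list of things; names that differ only in an ending like _2 or _b are one class to them, and where a whole thing is asked for, a point or a joint stands for the part that bears it (a point fixed in the world has none). Each returns a list of dicts, best first, with "conf" (0 to 1); they miss things now and then, are a little off and sometimes report something else, mostly with a low value. They report only what shows in the picture. A call takes as long as a camera call. They do not tell look-alikes from the thing itself.
- imaging.look_for(name, camera): "centre" ([x, y, z] in m, in world coordinates, good to about 4 mm: the middle of the surface that is visible of it).
- imaging.regions_of(name, camera): "region" (420x560 bool, what is visible of it).
The state is a dict: "time": time; "joint_positions": joint angles; "qvel": joint speeds; "tau": joint torques, N m; "position": TCP position; "eef_rot": TCP orientation; "contact_force": force on the tool from outside, world axes, zero at the start; "torque": the same for the moment, N m; "gripper_width": opening from 0.0 (shut) to 1.0 (fully open); "grip_force": force on a finger pad.
Only numpy, scipy, OpenCV 4.12 (cv2) and the standard library are available. Lean on these libraries where they do the work, as an engineer would, in place of code of your own. Each camera call takes 0.05 s, during which the arm holds its last target. There are 200 camera calls.

TASK

Take every peg from the blue bin and snap it into a socket of its own on the carrier: squeeze the orange spring button flush, slide the peg in and push it fully home so that the button pops out through the hole in the socket. Once all the pegs are locked, put every grinding wheel over a peg of its own, hub up, resting flat on the socket's rim. Leave the collets, wrench and brush where they are.

Things in the scene. Friction and masses are not known exactly. Their poses are not given: they have to be found in the camera images.
- peg_a: steel peg 100 mm tall, 150 g, standing in the bin (may be absent). Origin: centre of underside; z up, x to the button's face. Square shank 20 x 20 mm from z 10 to 73 mm (foot below: 16), round head 19 wide to z 92, tapered to a flat 12 mm top. Orange button on the +x face centred at z 55 mm, 16 mm tall, 10 wide, square-edged, 8 proud; unpressed it stops on the rim
- button_a (a joint): spring button of peg_a: 0 out, 0.008 m flush; 2.4 N to start, 5.6 N flush. Pinch the peg across it, fingertips at its mid height: it goes flush, its lower half can enter the socket; let go there, the wall traps it (0.005 to 0.007) and holds the peg; then push the peg's top down. Under 0.003 in the hole
- peg_b: steel peg 100 mm tall, 150 g, standing in the bin (may be absent). Origin: centre of underside; z up, x to the button's face. Square shank 20 x 20 mm from z 10 to 73 mm (foot below: 16), round head 19 wide to z 92, tapered to a flat 12 mm top. Orange button on the +x face centred at z 55 mm, 16 mm tall, 10 wide, square-edged, 8 proud; unpressed it stops on the rim
- button_b (a joint): spring button of peg_b: 0 out, 0.008 m flush; 2.4 N to start, 5.6 N flush. Pinch the peg across it, fingertips at its mid height: it goes flush, its lower half can enter the socket; let go there, the wall traps it (0.005 to 0.007) and holds the peg; then push the peg's top down. Under 0.003 in the hole
- peg_c: steel peg 100 mm tall, 150 g, standing in the bin (may be absent). Origin: centre of underside; z up, x to the button's face. Square shank 20 x 20 mm from z 10 to 73 mm (foot below: 16), round head 19 wide to z 92, tapered to a flat 12 mm top. Orange button on the +x face centred at z 55 mm, 16 mm tall, 10 wide, square-edged, 8 proud; unpressed it stops on the rim
- button_c (a joint): spring button of peg_c: 0 out, 0.008 m flush; 2.4 N to start, 5.6 N flush. Pinch the peg across it, fingertips at its mid height: it goes flush, its lower half can enter the socket; let go there, the wall traps it (0.005 to 0.007) and holds the peg; then push the peg's top down. Under 0.003 in the hole
- peg_d: steel peg 100 mm tall, 150 g, standing in the bin (may be absent). Origin: centre of underside; z up, x to the button's face. Square shank 20 x 20 mm from z 10 to 73 mm (foot below: 16), round head 19 wide to z 92, tapered to a flat 12 mm top. Orange button on the +x face centred at z 55 mm, 16 mm tall, 10 wide, square-edged, 8 proud; unpressed it stops on the rim
- button_d (a joint): spring button of peg_d: 0 out, 0.008 m flush; 2.4 N to start, 5.6 N flush. Pinch the peg across it, fingertips at its mid height: it goes flush, its lower half can enter the socket; let go there, the wall traps it (0.005 to 0.007) and holds the peg; then push the peg's top down. Under 0.003 in the hole
- wheel_a: grinding wheel with hub, 250 g, lying in a bay of the perforated steel tray. Origin: centre of its underside; z up, round about z. Disc 84 mm in diameter and 12 mm thick, grey with a copper face; above it a steel hub 44 mm in diameter, from z = 12 to 42 mm, to grip it by; bore 25 mm in diameter right through
- wheel_b: grinding wheel with hub, 250 g, lying in a bay of the perforated steel tray. Origin: centre of its underside; z up, round about z. Disc 84 mm in diameter and 12 mm thick, grey with a copper face; above it a steel hub 44 mm in diameter, from z = 12 to 42 mm, to grip it by; bore 25 mm in diameter right through
- socket_0 (a point): centre of the inner floor of one of four upright square tube sockets where a peg's underside rests. Bore 23 x 23 mm, walls 3 mm (29 mm outside), rim 74 mm above this point. x points to the wall with the button hole, 14 mm wide, 21 mm tall, centred 55 mm above this point; z up. A wheel on a peg rests on the rim
- socket_1 (a point): centre of the inner floor of one of four upright square tube sockets where a peg's underside rests. Bore 23 x 23 mm, walls 3 mm (29 mm outside), rim 74 mm above this point. x points to the wall with the button hole, 14 mm wide, 21 mm tall, centred 55 mm above this point; z up. A wheel on a peg rests on the rim
- socket_2 (a point): centre of the inner floor of one of four upright square tube sockets where a peg's underside rests. Bore 23 x 23 mm, walls 3 mm (29 mm outside), rim 74 mm above this point. x points to the wall with the button hole, 14 mm wide, 21 mm tall, centred 55 mm above this point; z up. A wheel on a peg rests on the rim
- socket_3 (a point): centre of the inner floor of one of four upright square tube sockets where a peg's underside rests. Bore 23 x 23 mm, walls 3 mm (29 mm outside), rim 74 mm above this point. x points to the wall with the button hole, 14 mm wide, 21 mm tall, centred 55 mm above this point; z up. A wheel on a peg rests on the rim
- carrier: fixed wheel carrier: perforated steel plate 210 x 210 x 12 mm with four sockets in a square, 110 mm apart. Origin: centre of its underside; x is the way the socket holes face
- peg_bin: fixed blue bin, 160 x 190 mm, walls 35 mm high and 4 mm thick, two by two compartments, floor 4 mm. Origin: centre of its underside
- wheel_tray: fixed perforated steel tray, 290 x 150 mm, lip 14 mm high, two bays along its x axis, floor 4 mm. Origin: centre of its underside
- collet_a: bystander: steel collet standing on the bench, 32 mm diameter, 50 mm tall; origin centre of underside
- collet_b: bystander: steel collet standing on the bench, 38 mm diameter, 60 mm tall; origin centre of underside
- hook_wrench: bystander: wrench 180 mm long lying on the bench along its x axis; origin under its middle
- brush: bystander: yellow-handled brush 200 mm long lying on the bench along its x axis; origin under its middle
Not all that is in view belongs to the job. What is shaped like the wheel_b but pink or red is not meant.

How it is judged (in metres and radians):
On the way, in this order (a step that is already met when the one before it is completed fails the run):
1. every peg is home in a socket with its button popped out through the hole (((horizontal distance between peg_a and socket_0 below 0.005 m and z of peg_a in the frame of socket_0 between -0.004 and 0.004 m) or (horizontal distance between peg_a and socket_1 below 0.005 m and z of peg_a in the frame of socket_1 between -0.004 and 0.004 m) or (horizontal distance between peg_a and socket_2 below 0.005 m and z of peg_a in the frame of socket_2 between -0.004 and 0.004 m) or (horizontal distance between peg_a and socket_3 below 0.005 m and z of peg_a in the frame of socket_3 between -0.004 and 0.004 m)) and value of joint each of button_a, button_b, button_c, button_d below 0.003 m and angle between each of peg_a, peg_b, peg_c, peg_d's own z axis and vertical below 0.09 rad and ((horizontal distance between peg_b and socket_0 below 0.005 m and z of peg_b in the frame of socket_0 between -0.004 and 0.004 m) or (horizontal distance between peg_b and socket_1 below 0.005 m and z of peg_b in the frame of socket_1 between -0.004 and 0.004 m) or (horizontal distance between peg_b and socket_2 below 0.005 m and z of peg_b in the frame of socket_2 between -0.004 and 0.004 m) or (horizontal distance between peg_b and socket_3 below 0.005 m and z of peg_b in the frame of socket_3 between -0.004 and 0.004 m)) and ((horizontal distance between peg_c and socket_0 below 0.005 m and z of peg_c in the frame of socket_0 between -0.004 and 0.004 m) or (horizontal distance between peg_c and socket_1 below 0.005 m and z of peg_c in the frame of socket_1 between -0.004 and 0.004 m) or (horizontal distance between peg_c and socket_2 below 0.005 m and z of peg_c in the frame of socket_2 between -0.004 and 0.004 m) or (horizontal distance between peg_c and socket_3 below 0.005 m and z of peg_c in the frame of socket_3 between -0.004 and 0.004 m)) and ((horizontal distance between peg_d and socket_0 below 0.005 m and z of peg_d in the frame of socket_0 between -0.004 and 0.004 m) or (horizontal distance between peg_d and socket_1 below 0.005 m and z of peg_d in the frame of socket_1 between -0.004 and 0.004 m) or (horizontal distance between peg_d and socket_2 below 0.005 m and z of peg_d in the frame of socket_2 between -0.004 and 0.004 m) or (horizontal distance between peg_d and socket_3 below 0.005 m and z of peg_d in the frame of socket_3 between -0.004 and 0.004 m))), for 0.2 s.
2. every wheel is on a locked peg, flat on the socket's rim (((horizontal distance between wheel_a and peg_a below 0.008 m and z of wheel_a in the frame of peg_a between 0.069 and 0.079 m and angle between wheel_a's own z axis and vertical below 0.1 rad) or (horizontal distance between wheel_a and peg_b below 0.008 m and z of wheel_a in the frame of peg_b between 0.069 and 0.079 m and angle between wheel_a's own z axis and vertical below 0.1 rad) or (horizontal distance between wheel_a and peg_c below 0.008 m and z of wheel_a in the frame of peg_c between 0.069 and 0.079 m and angle between wheel_a's own z axis and vertical below 0.1 rad) or (horizontal distance between wheel_a and peg_d below 0.008 m and z of wheel_a in the frame of peg_d between 0.069 and 0.079 m and angle between wheel_a's own z axis and vertical below 0.1 rad)) and ((horizontal distance between wheel_a and socket_0 below 0.01 m and z of wheel_a in the frame of socket_0 between 0.069 and 0.079 m) or (horizontal distance between wheel_a and socket_1 below 0.01 m and z of wheel_a in the frame of socket_1 between 0.069 and 0.079 m) or (horizontal distance between wheel_a and socket_2 below 0.01 m and z of wheel_a in the frame of socket_2 between 0.069 and 0.079 m) or (horizontal distance between wheel_a and socket_3 below 0.01 m and z of wheel_a in the frame of socket_3 between 0.069 and 0.079 m)) and ((horizontal distance between wheel_b and peg_a below 0.008 m and z of wheel_b in the frame of peg_a between 0.069 and 0.079 m and angle between wheel_b's own z axis and vertical below 0.1 rad) or (horizontal distance between wheel_b and peg_b below 0.008 m and z of wheel_b in the frame of peg_b between 0.069 and 0.079 m and angle between wheel_b's own z axis and vertical below 0.1 rad) or (horizontal distance between wheel_b and peg_c below 0.008 m and z of wheel_b in the frame of peg_c between 0.069 and 0.079 m and angle between wheel_b's own z axis and vertical below 0.1 rad) or (horizontal distance between wheel_b and peg_d below 0.008 m and z of wheel_b in the frame of peg_d between 0.069 and 0.079 m and angle between wheel_b's own z axis and vertical below 0.1 rad)) and ((horizontal distance between wheel_b and socket_0 below 0.01 m and z of wheel_b in the frame of socket_0 between 0.069 and 0.079 m) or (horizontal distance between wheel_b and socket_1 below 0.01 m and z of wheel_b in the frame of socket_1 between 0.069 and 0.079 m) or (horizontal distance between wheel_b and socket_2 below 0.01 m and z of wheel_b in the frame of socket_2 between 0.069 and 0.079 m) or (horizontal distance between wheel_b and socket_3 below 0.01 m and z of wheel_b in the frame of socket_3 between 0.069 and 0.079 m))), for 0.2 s.
At the end, for the whole second after the job is handed in: every peg stands in a socket (within 5 mm of its centre, 4 mm of its floor, 5 degrees of upright) with its button within 3 mm of fully out; every wheel is on its own peg, within 8 mm of the peg's axis, flat within 6 degrees, its underside 69 to 79 mm above the socket floor; all at rest (all of step 1 and all of step 2 and linear speed of each of wheel_a, wheel_b, peg_a, peg_b, peg_c, peg_d below 0.03 m/s); the robot touches nothing.
It fails at once if collet_a is disturbed by more than 40 mm (distance of collet_a from where it was at the start of the episode above 0.04 m).
It fails at once if collet_b is disturbed by more than 40 mm (distance of collet_b from where it was at the start of the episode above 0.04 m).
It fails at once if hook_wrench is disturbed by more than 40 mm (distance of hook_wrench from where it was at the start of the episode above 0.04 m).
It fails at once if brush is disturbed by more than 40 mm (distance of brush from where it was at the start of the episode above 0.04 m).
Of peg_a, peg_b, peg_c, peg_d only 3 to 4 are there at a start; the rules pass over those that are not, and their reading is None.
At some moment in a run one of wheel_a, wheel_b may be knocked a few centimetres aside while the robot is not near it.
It also fails if it takes over 210 s, if anything falls off the work surface, if the arm or the gripper's body presses on something with over 40 N, if the wrist force passes 120 N, or if a joint passes its speed limit or range.

## Working session

There is one attempt and no reset: what is moved stays moved. The work goes in short steps, Python scripts to look and compute and a tool call to move; the robot and the scene stay as the last step left them, time stands still between calls to the robot, and variables do not carry over. Pictures are saved under pics/ and viewed, at most 14 in all, crops included, and the job is handed in when it is done.

Besides the shell and the picture viewer there is one more tool, called after "Call:" as a command line: name --argument value ..., lists and objects as JSON in quotes. move_arm: Moves the arm, as the interface text tells. Its arguments: {"type":"object","properties":{"rows":{"type":"array","items":{"type":"object","properties":{"wx":{"type":"number"},"wy":{"type":"number"},"wz":{"type":"number"},"x":{"type":"number"},"y":{"type":"number"},"z":{"type":"number"},"gripper":{"type":"number"}}}},"grip_force":{"type":"number"}},"required":["rows"]}

```bash
ls; mkdir -p pics; cat > h.py <<'E'
import numpy as np, cv2
from cell import status, imaging, env
def save(cam,fn):
    f=imaging.grab_frame(cam); cv2.imwrite('pics/'+fn,f['color'][:,:,::-1]); return f
E
python3 - <<'E'
from h import *
import pickle
for c in ('scene','top'):
    f=save(c,c+'0.png'); pickle.dump(f,open(c+'0.pkl','wb'))
    R=cv2.Rodrigues(np.array(f['rvec'],float))[0]; print(c,'cam pos',(-R.T@np.array(f['tvec']).ravel()).round(3), f['intrinsics'][0][0])
    for n in ('peg_a','button_a','wheel_a','carrier','peg_bin','wheel_tray'):
        print(n,[(np.round(d['centre'],3).tolist(),round(d['conf'],2)) for d in imaging.look_for(n,c)])
print(status.state())
E
```

```text
pics
scene cam pos [ 1.394 -0.122  0.594] 420.0352237831319
peg_a [([0.507, -0.346, 0.062], 0.86), ([0.592, -0.248, 0.063], 0.81), ([0.507, -0.245, 0.072], 0.52)]
button_a [([0.516, -0.245, 0.07], 0.24)]
wheel_a [([0.599, 0.293, 0.013], 0.87), ([0.468, 0.317, 0.015], 0.83), ([0.556, 0.474, 0.01], 0.67), ([0.756, 0.35, 0.018], 0.65), ([0.508, -0.347, 0.058], 0.57)]
carrier [([0.634, 0.002, 0.012], 0.58)]
peg_bin [([0.548, -0.307, 0.015], 0.83), ([0.635, -0.001, 0.013], 0.18)]
wheel_tray [([0.53, 0.295, 0.004], 0.82), ([0.511, -0.243, 0.075], 0.73)]
top cam pos [0.358 0.036 1.56 ] 491.3364145705165
peg_a [([0.502, -0.241, 0.075], 0.56), ([0.493, -0.338, 0.078], 0.52), ([0.575, -0.241, 0.076], 0.46)]
button_a []
wheel_a [([0.579, 0.303, 0.015], 0.92), ([0.447, 0.323, 0.015], 0.89), ([0.737, 0.353, 0.01], 0.87), ([0.541, 0.473, 0.012], 0.6)]
carrier [([0.596, 0.008, 0.008], 0.65)]
peg_bin [([0.542, -0.298, 0.007], 0.89)]
wheel_tray [([0.503, 0.314, 0.007], 0.73), ([0.594, 0.002, 0.012], 0.36)]
{'time': 0.7, 'joint_positions': array([-7.12589560e+01,  1.76492077e+01,  9.36089508e+01, -6.54933911e-05,
        6.87378761e+01, -3.99201038e+00]), 'qvel': array([-0.07475185, -0.04558933, -0.00417029, -0.06738153, -0.00753612,
        0.07556504]), 'tau': array([-2.71638874e-04, -4.15124702e+01, -2.77005869e+01, -2.56983503e-04,
        7.30394186e-04, -4.99936561e-06]), 'position': array([ 0.24151934, -0.57646851,  0.23931888]), 'eef_rot': array([[ 9.22315143e-01,  3.86438580e-01,  2.12273575e-05],
       [ 3.86438580e-01, -9.22315141e-01, -6.58814870e-05],
       [-5.88083502e-06,  6.89665631e-05, -9.99999998e-01]]), 'contact_force': array([ 0.59466529, -0.39315878,  0.1690037 ]), 'torque': array([ 0.00013327, -0.01665639,  0.01625146]), 'grip_force': 0.0, 'gripper_width': 0.9989786440109668}
```

View pics/scene0.png

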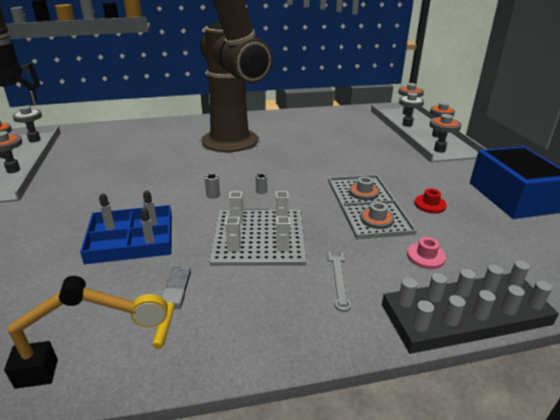

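View pics/top0.png

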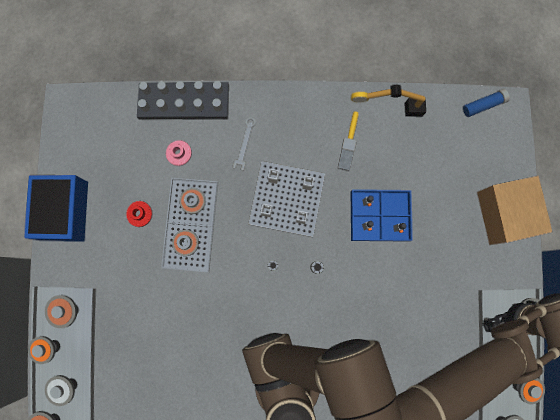

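The scene view shows three pegs in the bin at (105,210), (148,205) and (149,225), and the carrier's four sockets around (258,220). In the top view, the wheels in the tray are at (192,200) and (186,242), both with copper faces. The pink (178,152) and red (139,213) look-alikes don't count, nor do the parts on the side racks. I'll check with close crops.

```bash
python3 - <<'E'
import cv2,numpy as np
t=cv2.imread('pics/top0.png'); s=cv2.imread('pics/scene0.png')
r=lambda im,x,y,w,h:cv2.resize(im[y:y+h,x:x+w],(400,300),interpolation=cv2.INTER_CUBIC)
o=np.vstack([np.hstack([r(t,345,185,72,54+6),r(t,242,160,88,80)]),np.hstack([r(s,80,180,100,80),r(s,205,180,108,84)])])
cv2.imwrite('pics/crop1.png',o)
E
```

```text
(no output)
```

View pics/crop1.png

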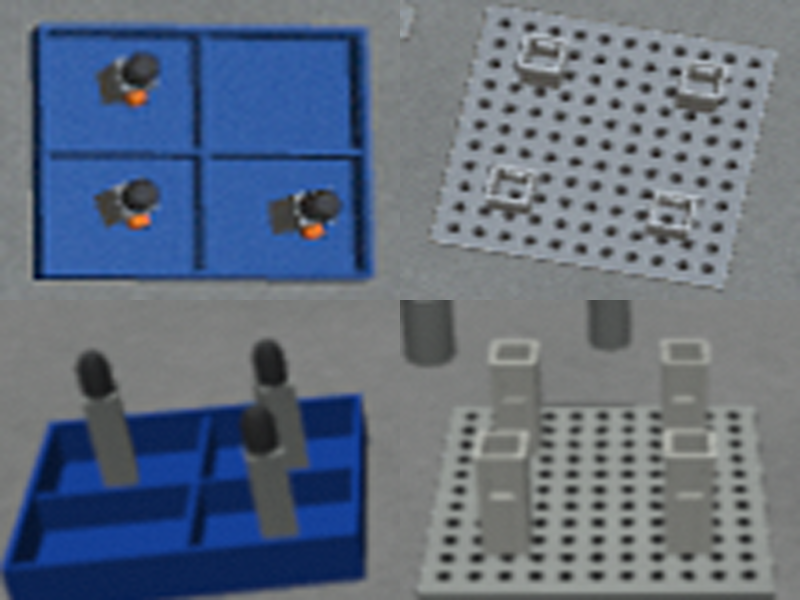

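Crop check: three dark-headed steel pegs, with orange buttons facing the robot (−x). The socket holes' sills face the scene camera (+x), so each peg needs about a half turn. Next I measure.

```bash
cat >> h.py <<'E'
def proj(f,P):
    return cv2.projectPoints(np.asarray(P,float).reshape(-1,1,3),np.array(f['rvec'],float),np.array(f['tvec'],float),np.array(f['intrinsics'],float),np.array(f['distortion'],float))[0].reshape(-1,2)
def back(f,uv,z):
    n=cv2.undistortPoints(np.asarray(uv,float).reshape(-1,1,2),np.array(f['intrinsics'],float),np.array(f['distortion'],float)).reshape(-1,2)
    R=cv2.Rodrigues(np.array(f['rvec'],float))[0]; c=-R.T@np.array(f['tvec'],float).ravel()
    d=np.c_[n,np.ones(len(n))]@R
    return (c+d*((z-c[2])/d[:,2])[:,None])[:,:2]
def blobs(m,amin=8):
    n,l,s,c=cv2.connectedComponentsWithStats(m.astype(np.uint8)); return [(c[i],s[i,4],l==i) for i in range(1,n) if s[i,4]>=amin]
def hullc(f,P):  # centroid of projected convex hull
    h=cv2.convexHull(proj(f,P).astype(np.float32)); M=cv2.moments(h); return np.array([M['m10'],M['m01']])/M['m00']
def ring(x,y,r,z,n=24):
    a=np.arange(n)*2*np.pi/n; return np.c_[x+r*np.cos(a),y+r*np.sin(a),np.full(n,z)]
E
python3 - <<'E'
from h import *
import pickle
for c in ('top','scene'):
    f=pickle.load(open(c+'0.pkl','rb'));im=f['color'].astype(int)
    imaging.grab_frame(c)
    for n,z in (('carrier',.012),('peg_bin',.035),('wheel_tray',.014)):
        r=imaging.regions_of(n,c)
        if not r: print(c,n,'none');continue
        m=max(r,key=lambda d:d['conf'])['region']
        ct=max(cv2.findContours(m.astype(np.uint8),0,1)[0],key=cv2.contourArea).reshape(-1,2)
        if c=='top':
            w=back(f,ct,z); b=cv2.minAreaRect((w*1000).astype(np.float32)); print(c,n,b)
    R,G,B=im[...,0],im[...,1],im[...,2]
    box=np.zeros(R.shape,bool)
    if c=='top': box[187:240,350:412]=1
    else: box[185:250,85:175]=1
    dark=box&(im.max(2)<75)&(B-R<20); og=box&(R>170)&(B<110)&(R-B>80)
    print(c,'dark',[(b[0].round(1).tolist(),b[1]) for b in blobs(dark)]); print(c,'orange',[(b[0].round(1).tolist(),b[1]) for b in blobs(og,3)])
E
```

```text
top carrier ((594.2183837890625, 4.810089111328125), (210.35353088378906, 210.04434204101562), 79.22396087646484)
top peg_bin ((539.6481323242188, -292.67791748046875), (197.7194366455078, 163.66064453125), 89.21031188964844)
top wheel_tray ((591.4744873046875, 6.0234527587890625), (214.1099090576172, 216.83628845214844), 78.57836151123047)
top dark [([369.2, 199.1], np.int32(22)), ([364.3, 201.6], np.int32(18)), ([367.1, 224.8], np.int32(43)), ([398.2, 226.9], np.int32(49))]
top orange [([369.4, 203.8], np.int32(5)), ([369.8, 228.6], np.int32(5)), ([401.2, 230.8], np.int32(6))]
scene dark [([147.0, 197.0], np.int32(87)), ([103.4, 200.0], np.int32(92)), ([144.9, 214.2], np.int32(108)), ([171.0, 225.0], np.int32(15))]
scene orange []
```

```bash
cat >> h.py <<'E'
def headpts(x,y,z0): return np.vstack([ring(x,y,.0095,z0+.073),ring(x,y,.0095,z0+.092),ring(x,y,.006,z0+.1)])
def rz(a): a=np.radians(a); return np.array([[np.cos(a),-np.sin(a)],[np.sin(a),np.cos(a)]])
def sockets(cx,cy,yaw): return np.array([[cx,cy]]+0*[0])+(rz(yaw)@(np.array([[1,1],[1,-1],[-1,1],[-1,-1]]).T*.055)).T
def sq(x,y,h,z,yaw): return np.c_[(rz(yaw)@(np.array([[1,1],[1,-1],[-1,-1],[-1,1]]).T*h)).T+[x,y],np.full(4,z)]
E
python3 - <<'E'
from h import *
import pickle
from scipy.optimize import least_squares
S=pickle.load(open('scene0.pkl','rb'));T=pickle.load(open('top0.pkl','rb'))
pegs=[]
for uv in ([147,197],[103.4,200],[144.9,214.2]):
    r=least_squares(lambda p:hullc(S,headpts(p[0],p[1],.004))-uv,[.54,-.29]); p=r.x; pegs.append(p)
    print('peg',p.round(4),'top head pred',hullc(T,headpts(*p,.004)).round(1))
im=T['color'].astype(int)
for x,y in ((369,201),(369,226),(401,228)):
    sub=im[y-8:y+9,x-10:x+11]; m=(sub.max(2)<62); 
    print([ (b[0]+[x-10,y-8]).round(1).tolist()+[int(b[1])] for b in blobs(m,6)])
big=[]
for f,(x,y,w,h) in ((T,(242,160,88,80)),(S,(205,180,108,84)),(T,(348,188,66,52)),(S,(80,180,100,80))):
    k=400/w; o=cv2.resize(f['color'][y:y+h,x:x+w,::-1],None,fx=k,fy=k,interpolation=cv2.INTER_CUBIC)[:300]
    o=cv2.copyMakeBorder(o,0,300-o.shape[0],0,0,0)
    def dr(P,c): cv2.polylines(o,[np.round((proj(f,P)+.5-[x,y])*k*16).astype(int)],True,c,1,cv2.LINE_AA,4)
    dr(sq(.5942,.0048,.105,.012,-10.8),(0,255,255))
    for s in sockets(.5942,.0048,-10.8): dr(sq(*s,.0145,.086,-10.8),(0,0,255)); dr(sq(*s,.0145,.012,-10.8),(0,255,0))
    for p in pegs: dr(ring(*p,.0095,.077),(0,255,0)); dr(ring(*p,.006,.104),(0,255,255)); dr(sq(*p,.008,.004,0),(0,0,255))
    big.append(o)
cv2.imwrite('pics/ov1.png',np.vstack([np.hstack(big[:2]),np.hstack(big[2:])]))
E
```

```text
peg [ 0.5066 -0.2461] top head pred [369.8 223.7]
peg [ 0.5008 -0.346 ] top head pred [402.2 225.8]
peg [ 0.5816 -0.2467] top head pred [369.5 199.3]
[[368.9, 199.2, 18]]
[[368.6, 224.0, 16]]
[[409.0, 228.0, 17], [400.2, 226.6, 24]]
```

View pics/ov1.png

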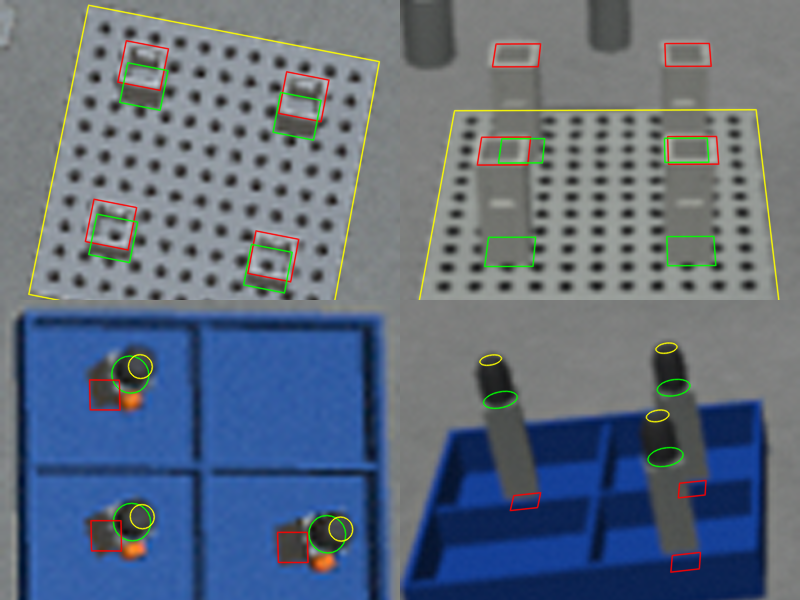

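The overlay matches the carrier in both views, to about 1 px. Next I get the peg yaws from the orange buttons in the top view.

```bash
python3 - <<'E'
from h import *
import pickle
from scipy.optimize import least_squares
S=pickle.load(open('scene0.pkl','rb'));T=pickle.load(open('top0.pkl','rb'))
im=T['color'].astype(int); box=np.zeros(im.shape[:2],bool); box[187:240,350:412]=1
w=np.clip((im[...,0]-im[...,2]-40)/130,0,1)*box*((im[...,0]-im[...,1])>15)
sc=[[147,197],[103.4,200],[144.9,214.2]]
tp=[[368.6,224.0],[400.6,226.3],[368.9,199.2]]
ob=[[369.8,228],[401.2,230],[369.4,203.8]]
def btn(p,yaw): # upper half + front visible
    c=np.array([[.01,-.005],[.018,-.005],[.018,.005],[.01,.005]]); c=(rz(yaw)@c.T).T+p[:2]
    return np.vstack([np.c_[c,np.full(4,.067)],np.c_[c[1:3],np.full(2,.051)]])
for s,t,o in zip(sc,tp,ob):
    yy,xx=np.mgrid[int(o[1])-5:int(o[1])+6,int(o[0])-6:int(o[0])+7]; ww=w[int(o[1])-5:int(o[1])+6,int(o[0])-6:int(o[0])+7]
    oc=np.array([(xx*ww).sum(),(yy*ww).sum()])/ww.sum()
    f=lambda p:np.r_[(hullc(S,headpts(p[0],p[1],.004))-s)*1.3,hullc(T,headpts(p[0],p[1],.004))-t]
    r=least_squares(f,[.5,-.3]); p=r.x
    g=least_squares(lambda a:hullc(T,btn(p,a[0]))-oc,[180]); g2=least_squares(lambda a:hullc(T,headpts(a[0],a[1],.004))-t,p).x
    g3=least_squares(lambda a:hullc(T,btn(g2,a[0]))-oc,[180])
    print(p.round(4),'toponly',g2.round(4),'res',r.fun.round(2),'oc',oc.round(1),ww.sum().round(1),'yaw',g.x.round(1),g.fun.round(1),g3.x.round(1),g3.fun.round(1))
E
```

```text
[ 0.5063 -0.2452] toponly [ 0.5058 -0.2424] res [ 0.55 -0.13  0.91 -0.17] oc [369.6 228.7] 6.2 yaw [180.] [-1.5  0.6] [180.] [-2.4  0.8]
[ 0.5004 -0.3449] toponly [ 0.4991 -0.3409] res [ 0.67 -0.17  1.27 -0.42] oc [401.  230.8] 6.4 yaw [180.] [-1.   0.5] [180.7] [-2.2  0.9]
[ 0.5819 -0.2463] toponly [ 0.5818 -0.2448] res [ 0.26  0.05  0.47 -0.03] oc [369.1 204. ] 6.5 yaw [180.] [-1.1  1. ] [180.] [-1.6  1. ]
```

```bash
python3 - <<'E'
from h import *
import pickle
T=pickle.load(open('top0.pkl','rb'))
def btn(p,yaw):
    c=np.array([[.01,-.005],[.018,-.005],[.018,.005],[.01,.005]]); c=(rz(yaw)@c.T).T+p[:2]
    return np.vstack([np.c_[c,np.full(4,.067)],np.c_[c[1:3],np.full(2,.051)]])
for p,q,oc in (((.5063,-.2452),(.5058,-.2424),(369.6,228.7)),((.5004,-.3449),(.4991,-.3409),(401,230.8)),((.5819,-.2463),(.5818,-.2448),(369.1,204))):
  for pp in (p,q):
    e=[np.linalg.norm(hullc(T,btn(pp,a))-oc) for a in range(120,260,2)]; i=int(np.argmin(e)); print(pp,120+2*i,round(e[i],2))
t=T['color'][190:236,350:414,::-1]; cv2.imwrite('pics/peg.png',cv2.resize(t,(800,575),interpolation=cv2.INTER_NEAREST))
E
```

```text
(0.5063, -0.2452) 200 0.27
(0.5058, -0.2424) 212 0.05
(0.5004, -0.3449) 194 0.32
(0.4991, -0.3409) 212 0.27
(0.5819, -0.2463) 198 0.79
(0.5818, -0.2448) 204 0.63
```

View pics/peg.png

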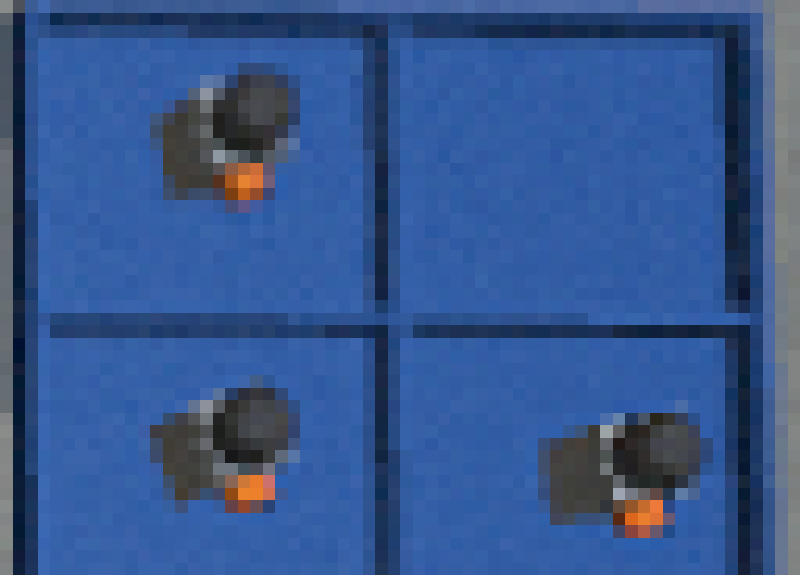

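The pixel view gives head centres of about (369.9,198.3), (369.8,223.4) and (402.1,225.5). These agree with the scene-camera solution, and the button yaw is about 192°. First I move above the peg at (0.507,-0.246).

```bash
cat >> h.py <<'E'
def plan(x,y,z,thy):
    s=status.state(); R=np.array(s['eef_rot']); p=np.array(s['position'])
    d=R.T@(np.array([x,y,z])-p)/.12
    th=np.degrees(np.arctan2(R[1,1],R[0,1])); w=(th-thy+180)%360-180
    print('t',round(s['time'],2),'pos',p.round(4),'thy',th.round(2),'q6',round(s['joint_positions'][5],1),'w',round(s['gripper_width']*85,1),'F',np.round(s['contact_force'],1),'tilt',np.degrees(np.arccos(-R[2,2])).round(2))
    print('  shift units xyz',d.round(3),' turn wz units',round(w/45,3))
E
```

Call:
move_arm --rows '[{"x": 0.35,"y": -0.19,"gripper": 0.45},{"x": 0.35,"y": -0.19,"gripper": 0.45},{"x": 0.35,"y": -0.19,"gripper": 0.45},{"x": 0.35,"y": -0.19,"gripper": 0.45},{"x": 0.35,"y": -0.19,"gripper": 0.45},{"x": 0.35,"y": -0.19,"gripper": 0.45},{"x": 0.35,"y": -0.19,"gripper": 0.45},{"x": 0.35,"y": -0.19,"gripper": 0.45}]' --grip_force 40

```text
schema error: expected keys wx, wy, wz, x, y, z, gripper
```

Call:
move_arm --rows '[{"wz": 0.186,"gripper": 0.45},{"wz": 0.186,"gripper": 0.45},{"wz": 0.186,"gripper": 0.45},{"wz": 0.186,"gripper": 0.45},{"wz": 0.186,"gripper": 0.45},{"wz": 0.186,"gripper": 0.45},{"wz": 0.186,"gripper": 0.45},{"wz": 0.186,"gripper": 0.45}]'

```text
schema error: expected keys wx, wy, wz, x, y, z, gripper
```

Call:
move_arm --rows '[{"wz": 0.186,"gripper": 0.45},{"wz": 0.186,"gripper": 0.45},{"wz": 0.186,"gripper": 0.45},{"wz": 0.186,"gripper": 0.45},{"gripper": 0.45},{"gripper": 0.45},{"gripper": 0.45},{"gripper": 0.45}]'

```text
schema error: expected keys wx, wy, wz, x, y, z, gripper
```

```bash
python3 -c "
from h import *
plan(.5027,-.2469,.12,-168)"
```

```text
t 1.1 pos [ 0.2415 -0.5764  0.2393] thy -67.27 q6 -4.0 w 84.9 F [-0.2 -0.1 -0.6] tilt 0.0
  shift units xyz [ 3.069 -1.692  0.994]  turn wz units 2.239
```

Call:
move_arm --rows '[{"x": 0.35,"y": -0.19,"z": 0,"wx": 0,"wy": 0,"wz": 0,"gripper": 0.45},{"x": 0.35,"y": -0.19,"z": 0,"wx": 0,"wy": 0,"wz": 0,"gripper": 0.45},{"x": 0.35,"y": -0.19,"z": 0,"wx": 0,"wy": 0,"wz": 0,"gripper": 0.45},{"x": 0.35,"y": -0.19,"z": 0,"wx": 0,"wy": 0,"wz": 0,"gripper": 0.45},{"x": 0.35,"y": -0.19,"z": 0,"wx": 0,"wy": 0,"wz": 0,"gripper": 0.45},{"x": 0.35,"y": -0.19,"z": 0,"wx": 0,"wy": 0,"wz": 0,"gripper": 0.45},{"x": 0.35,"y": -0.19,"z": 0,"wx": 0,"wy": 0,"wz": 0,"gripper": 0.45},{"x": 0.35,"y": -0.19,"z": 0,"wx": 0,"wy": 0,"wz": 0,"gripper": 0.45}]' --grip_force 40

```text
time: 1.9
position: [0.482, -0.2768, 0.2396]
eef_rot: [[0.922, 0.386, 0.001], [0.386, -0.922, -0.001], [0.0, 0.001, -1.0]]
contact_force: [0.8, -0.8, -0.6]
gripper_width: 0.55
grip_force: 0.0
```

Call:
move_arm --rows '[{"x": 0,"y": 0,"z": 0,"wx": 0,"wy": 0,"wz": 0.186,"gripper": 0.45},{"x": 0,"y": 0,"z": 0,"wx": 0,"wy": 0,"wz": 0.186,"gripper": 0.45},{"x": 0,"y": 0,"z": 0,"wx": 0,"wy": 0,"wz": 0.186,"gripper": 0.45},{"x": 0,"y": 0,"z": 0,"wx": 0,"wy": 0,"wz": 0.186,"gripper": 0.45},{"x": 0,"y": 0,"z": 0,"wx": 0,"wy": 0,"wz": 0.186,"gripper": 0.45},{"x": 0,"y": 0,"z": 0,"wx": 0,"wy": 0,"wz": 0.186,"gripper": 0.45},{"x": 0,"y": 0,"z": 0,"wx": 0,"wy": 0,"wz": 0.186,"gripper": 0.45},{"x": 0,"y": 0,"z": 0,"wx": 0,"wy": 0,"wz": 0.186,"gripper": 0.45}]'

```text
time: 2.7
position: [0.481, -0.2784, 0.2393]
eef_rot: [[0.712, -0.702, 0.0], [-0.702, -0.712, -0.0], [0.0, -0.0, -1.0]]
contact_force: [0.6, -0.3, -0.5]
gripper_width: 0.546
grip_force: 0.0
```

Call:
move_arm --rows '[{"x": 0,"y": 0,"z": 0,"wx": 0,"wy": 0,"wz": 0.186,"gripper": 0.45},{"x": 0,"y": 0,"z": 0,"wx": 0,"wy": 0,"wz": 0.186,"gripper": 0.45},{"x": 0,"y": 0,"z": 0,"wx": 0,"wy": 0,"wz": 0.186,"gripper": 0.45},{"x": 0,"y": 0,"z": 0,"wx": 0,"wy": 0,"wz": 0.186,"gripper": 0.45},{"x": 0,"y": 0,"z": 0,"wx": 0,"wy": 0,"wz": 0,"gripper": 0.45},{"x": 0,"y": 0,"z": 0,"wx": 0,"wy": 0,"wz": 0,"gripper": 0.45},{"x": 0,"y": 0,"z": 0,"wx": 0,"wy": 0,"wz": 0,"gripper": 0.45},{"x": 0,"y": 0,"z": 0,"wx": 0,"wy": 0,"wz": 0,"gripper": 0.45}]'

```text
time: 3.5
position: [0.4809, -0.2784, 0.2393]
eef_rot: [[0.214, -0.977, 0.0], [-0.977, -0.214, -0.0], [0.0, -0.0, -1.0]]
contact_force: [0.5, -0.6, 0.3]
gripper_width: 0.552
grip_force: 0.0
```

```bash
python3 -c "
from h import *
plan(.5027,-.2469,.16,-168)"
```

```text
t 3.5 pos [ 0.4809 -0.2784  0.2393] thy -167.64 q6 133.1 w 46.9 F [ 0.5 -0.6  0.3] tilt 0.0
  shift units xyz [-0.217 -0.233  0.661]  turn wz units 0.008
```

Call:
move_arm --rows '[{"x": -0.11,"y": -0.117,"z": 0,"wx": 0,"wy": 0,"wz": 0.008,"gripper": 0.45},{"x": -0.107,"y": -0.116,"z": 0,"wx": 0,"wy": 0,"wz": 0,"gripper": 0.45},{"x": 0,"y": 0,"z": 0.33,"wx": 0,"wy": 0,"wz": 0,"gripper": 0.45},{"x": 0,"y": 0,"z": 0.33,"wx": 0,"wy": 0,"wz": 0,"gripper": 0.45},{"x": 0,"y": 0,"z": 0,"wx": 0,"wy": 0,"wz": 0,"gripper": 0.45},{"x": 0,"y": 0,"z": 0,"wx": 0,"wy": 0,"wz": 0,"gripper": 0.45},{"x": 0,"y": 0,"z": 0,"wx": 0,"wy": 0,"wz": 0,"gripper": 0.45},{"x": 0,"y": 0,"z": 0,"wx": 0,"wy": 0,"wz": 0,"gripper": 0.45}]'

```text
time: 4.3
position: [0.5045, -0.2482, 0.1627]
eef_rot: [[0.207, -0.978, 0.004], [-0.978, -0.207, -0.002], [0.003, -0.004, -1.0]]
contact_force: [1.0, -0.1, 0.9]
gripper_width: 0.549
grip_force: 0.0
```

```bash
python3 - <<'E'
from h import *
plan(.5027,-.2469,.067,-168)
s=status.state();R=np.array(s['eef_rot']);p=np.array(s['position'])
out=[]
for c,(x,y,w,h) in (('scene',(80,130,120,120)),('top',(330,160,90,90))):
    f=save(c,c+'1.png'); k=400/w
    o=cv2.resize(f['color'][y:y+h,x:x+w,::-1],None,fx=k,fy=k,interpolation=cv2.INTER_CUBIC)
    for off,col in (((0,.0235,.008),(0,0,255)),((0,-.0235,.008),(0,255,0)),((0,0,.008),(0,255,255))):
        u=(proj(f,p+R@np.array(off))[0]+.5-[x,y])*k; cv2.drawMarker(o,tuple(int(v) for v in u),col,0,14,1)
    out.append(o)
cv2.imwrite('pics/a1.png',np.hstack(out))
E
```

```text
t 4.3 pos [ 0.5045 -0.2482  0.1627] thy -168.07 q6 137.4 w 46.7 F [ 1.  -0.1  0.9] tilt 0.28
  shift units xyz [-0.016  0.015  0.798]  turn wz units -0.002
```

View pics/a1.png

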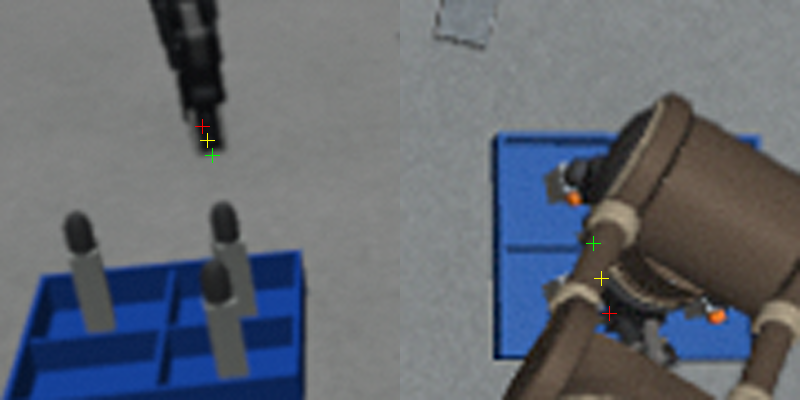

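Call:
move_arm --rows '[{"x": -0.016,"y": 0.015,"z": 0.2,"wx": 0,"wy": 0,"wz": 0,"gripper": 0.45},{"x": 0,"y": 0,"z": 0.2,"wx": 0,"wy": 0,"wz": 0,"gripper": 0.45},{"x": 0,"y": 0,"z": 0.2,"wx": 0,"wy": 0,"wz": 0,"gripper": 0.45},{"x": 0,"y": 0,"z": 0.19,"wx": 0,"wy": 0,"wz": 0,"gripper": 0.45},{"x": 0,"y": 0,"z": 0,"wx": 0,"wy": 0,"wz": 0,"gripper": 0.45},{"x": 0,"y": 0,"z": 0,"wx": 0,"wy": 0,"wz": 0,"gripper": 0.45},{"x": 0,"y": 0,"z": 0,"wx": 0,"wy": 0,"wz": 0,"gripper": 0.45},{"x": 0,"y": 0,"z": 0,"wx": 0,"wy": 0,"wz": 0,"gripper": 0.45}]'

```text
time: 5.2
position: [0.502, -0.2464, 0.0671]
eef_rot: [[0.207, -0.978, 0.003], [-0.978, -0.207, -0.002], [0.002, -0.003, -1.0]]
contact_force: [-0.7, -0.3, -0.4]
gripper_width: 0.549
grip_force: 0.0
```

```bash
python3 -c "
from h import *
plan(.5027,-.2469,.067,-168)"
```

```text
t 5.2 pos [ 0.502  -0.2464  0.0671] thy -168.07 q6 137.5 w 46.6 F [-0.7 -0.3 -0.4] tilt 0.2
  shift units xyz [ 0.006 -0.005  0.001]  turn wz units -0.001
```

Good. I'll close the gripper, then check the opening before lifting.

Call:
move_arm --rows '[{"x": 0,"y": 0,"z": 0,"wx": 0,"wy": 0,"wz": 0,"gripper": 0.6},{"x": 0,"y": 0,"z": 0,"wx": 0,"wy": 0,"wz": 0,"gripper": 0.65},{"x": 0,"y": 0,"z": 0,"wx": 0,"wy": 0,"wz": 0,"gripper": 0.7},{"x": 0,"y": 0,"z": 0,"wx": 0,"wy": 0,"wz": 0,"gripper": 0.75},{"x": 0,"y": 0,"z": 0,"wx": 0,"wy": 0,"wz": 0,"gripper": 0.8},{"x": 0,"y": 0,"z": 0,"wx": 0,"wy": 0,"wz": 0,"gripper": 0.9},{"x": 0,"y": 0,"z": 0,"wx": 0,"wy": 0,"wz": 0,"gripper": 0.9},{"x": 0,"y": 0,"z": 0,"wx": 0,"wy": 0,"wz": 0,"gripper": 0.9}]' --grip_force 40

```text
time: 6.0
position: [0.5021, -0.2462, 0.0663]
eef_rot: [[0.207, -0.978, 0.003], [-0.978, -0.207, -0.001], [0.002, -0.003, -1.0]]
contact_force: [1.9, 0.7, 5.8]
gripper_width: 0.229
grip_force: 39.6
```

Call:
move_arm --rows '[{"x": 0,"y": 0,"z": -0.15,"wx": 0,"wy": 0,"wz": 0,"gripper": 0.9},{"x": 0,"y": 0,"z": -0.3,"wx": 0,"wy": 0,"wz": 0,"gripper": 0.9},{"x": 0,"y": 0,"z": -0.35,"wx": 0,"wy": 0,"wz": 0,"gripper": 0.9},{"x": 0,"y": 0,"z": -0.35,"wx": 0,"wy": 0,"wz": 0,"gripper": 0.9},{"x": 0,"y": 0,"z": -0.2,"wx": 0,"wy": 0,"wz": -0.18,"gripper": 0.9},{"x": 0,"y": 0,"z": 0,"wx": 0,"wy": 0,"wz": -0.18,"gripper": 0.9},{"x": 0,"y": 0,"z": 0,"wx": 0,"wy": 0,"wz": -0.18,"gripper": 0.9},{"x": 0,"y": 0,"z": 0,"wx": 0,"wy": 0,"wz": -0.18,"gripper": 0.9}]'

```text
time: 6.8
position: [0.499, -0.2448, 0.2259]
eef_rot: [[0.703, -0.711, -0.004], [-0.711, -0.703, 0.002], [-0.004, 0.001, -1.0]]
contact_force: [-0.0, -0.4, -1.9]
gripper_width: 0.233
grip_force: 38.8
```

Call:
move_arm --rows '[{"x": 0,"y": 0,"z": 0,"wx": 0,"wy": 0,"wz": -0.18,"gripper": 0.9},{"x": 0,"y": 0,"z": 0,"wx": 0,"wy": 0,"wz": -0.18,"gripper": 0.9},{"x": 0,"y": 0,"z": 0,"wx": 0,"wy": 0,"wz": -0.18,"gripper": 0.9},{"x": 0,"y": 0,"z": 0,"wx": 0,"wy": 0,"wz": -0.18,"gripper": 0.9},{"x": 0,"y": 0,"z": 0,"wx": 0,"wy": 0,"wz": -0.18,"gripper": 0.9},{"x": 0,"y": 0,"z": 0,"wx": 0,"wy": 0,"wz": -0.18,"gripper": 0.9},{"x": 0,"y": 0,"z": 0,"wx": 0,"wy": 0,"wz": -0.18,"gripper": 0.9},{"x": 0,"y": 0,"z": 0,"wx": 0,"wy": 0,"wz": -0.18,"gripper": 0.9}]'

```text
time: 7.6
position: [0.4989, -0.2448, 0.2253]
eef_rot: [[0.943, 0.333, -0.005], [0.333, -0.943, 0.002], [-0.004, -0.004, -1.0]]
contact_force: [0.3, -0.3, -2.2]
gripper_width: 0.229
grip_force: 38.7
```

Call:
move_arm --rows '[{"x": 0,"y": 0,"z": 0,"wx": 0,"wy": 0,"wz": -0.18,"gripper": 0.9},{"x": 0,"y": 0,"z": 0,"wx": 0,"wy": 0,"wz": -0.18,"gripper": 0.9},{"x": 0,"y": 0,"z": 0,"wx": 0,"wy": 0,"wz": -0.18,"gripper": 0.9},{"x": 0,"y": 0,"z": 0,"wx": 0,"wy": 0,"wz": -0.18,"gripper": 0.9},{"x": 0,"y": 0,"z": 0,"wx": 0,"wy": 0,"wz": -0.18,"gripper": 0.9},{"x": 0,"y": 0,"z": 0,"wx": 0,"wy": 0,"wz": -0.18,"gripper": 0.9},{"x": 0,"y": 0,"z": 0,"wx": 0,"wy": 0,"wz": -0.18,"gripper": 0.9},{"x": 0,"y": 0,"z": 0,"wx": 0,"wy": 0,"wz": 0,"gripper": 0.9}]'

```text
time: 8.4
position: [0.4991, -0.2448, 0.2255]
eef_rot: [[0.245, 0.97, -0.004], [0.97, -0.245, 0.002], [0.001, -0.004, -1.0]]
contact_force: [0.3, 0.4, -1.5]
gripper_width: 0.231
grip_force: 38.8
```

```bash
python3 -c "
from h import *
S=sockets(.5942,.0048,-10.8);print(S.round(4))
plan(*S[3],.225,-10.8)"
```

```text
[[ 0.6585  0.0485]
 [ 0.6379 -0.0595]
 [ 0.5505  0.0691]
 [ 0.5299 -0.0389]]
t 8.4 pos [ 0.4991 -0.2448  0.2255] thy -14.18 q6 -16.4 w 19.6 F [ 0.3  0.4 -1.5] tilt 0.26
  shift units xyz [ 1.726 -0.172  0.006]  turn wz units -0.075
```

Call:
move_arm --rows '[{"x": 0.345,"y": -0.035,"z": 0,"wx": 0,"wy": 0,"wz": -0.075,"gripper": 0.9},{"x": 0.345,"y": -0.034,"z": 0,"wx": 0,"wy": 0,"wz": 0,"gripper": 0.9},{"x": 0.345,"y": -0.034,"z": 0,"wx": 0,"wy": 0,"wz": 0,"gripper": 0.9},{"x": 0.345,"y": -0.034,"z": 0,"wx": 0,"wy": 0,"wz": 0,"gripper": 0.9},{"x": 0.345,"y": -0.034,"z": 0,"wx": 0,"wy": 0,"wz": 0,"gripper": 0.9},{"x": 0,"y": 0,"z": 0,"wx": 0,"wy": 0,"wz": 0,"gripper": 0.9},{"x": 0,"y": 0,"z": 0,"wx": 0,"wy": 0,"wz": 0,"gripper": 0.9},{"x": 0,"y": 0,"z": 0,"wx": 0,"wy": 0,"wz": 0,"gripper": 0.9}]'

```text
time: 9.2
position: [0.5211, -0.0393, 0.2267]
eef_rot: [[0.189, 0.982, -0.001], [0.982, -0.189, -0.001], [-0.001, -0.001, -1.0]]
contact_force: [-0.2, -0.4, -2.0]
gripper_width: 0.23
grip_force: 38.8
```

```bash
python3 -c "
from h import *
S=sockets(.5942,.0048,-10.8)
plan(*S[3],.155,-10.8)"
```

```text
t 9.2 pos [ 0.5211 -0.0393  0.2267] thy -10.88 q6 1.8 w 19.5 F [-0.2 -0.4 -2. ] tilt 0.08
  shift units xyz [0.017 0.072 0.598]  turn wz units -0.002
```

Call:
move_arm --rows '[{"x": 0.017,"y": 0.072,"z": 0.1,"wx": 0,"wy": 0,"wz": 0,"gripper": 0.9},{"x": 0,"y": 0,"z": 0.25,"wx": 0,"wy": 0,"wz": 0,"gripper": 0.9},{"x": 0,"y": 0,"z": 0.2,"wx": 0,"wy": 0,"wz": 0,"gripper": 0.9},{"x": 0,"y": 0,"z": 0.05,"wx": 0,"wy": 0,"wz": 0,"gripper": 0.9},{"x": 0,"y": 0,"z": 0,"wx": 0,"wy": 0,"wz": 0,"gripper": 0.9},{"x": 0,"y": 0,"z": 0,"wx": 0,"wy": 0,"wz": 0,"gripper": 0.9},{"x": 0,"y": 0,"z": 0,"wx": 0,"wy": 0,"wz": 0,"gripper": 0.9},{"x": 0,"y": 0,"z": 0,"wx": 0,"wy": 0,"wz": 0,"gripper": 0.9}]'

```text
time: 10.0
position: [0.5316, -0.0385, 0.1567]
eef_rot: [[0.187, 0.982, 0.003], [0.982, -0.187, -0.0], [0.0, 0.003, -1.0]]
contact_force: [0.4, -0.1, -1.1]
gripper_width: 0.228
grip_force: 39.0
```

```bash
cat >> h.py <<'E'
def view2(fn,i,x0z=.063,pegoff=(0,0)):
    s=status.state();R=np.array(s['eef_rot']);p=np.array(s['position']);S=sockets(.5942,.0048,-10.8)
    out=[]
    for c in ('scene','top'):
        f=imaging.grab_frame(c); u=proj(f,[*S[i],.1])[0]; x,y=(u-32).astype(int); x=min(max(x,0),496);y=min(max(y,0),356); k=400/64
        o=cv2.resize(f['color'][y:y+64,x:x+64,::-1],None,fx=k,fy=k,interpolation=cv2.INTER_CUBIC)
        def dr(P,col): cv2.polylines(o,[np.round((proj(f,P)+.5-[x,y])*k*16).astype(int)],True,col,1,cv2.LINE_AA,4)
        dr(sq(*S[i],.0145,.086,-10.8),(0,0,255)); dr(sq(*S[i],.0145,.012,-10.8),(0,255,0))
        b=p+R@np.array([pegoff[0],pegoff[1],x0z]); a=p+R@np.array([pegoff[0],pegoff[1],-.01])
        dr(sq(b[0],b[1],.008,b[2],-10.8),(0,255,255)); dr(sq(b[0],b[1],.01,b[2]+.01,-10.8),(255,255,0))
        out.append(o)
    cv2.imwrite('pics/'+fn,np.hstack(out))
E
python3 -c "
from h import *
S=sockets(.5942,.0048,-10.8)
plan(*S[3],.155,-10.8)
view2('b1.png',3)"
```

```text
t 10.0 pos [ 0.5316 -0.0385  0.1567] thy -10.8 q6 2.0 w 19.4 F [ 0.4 -0.1 -1.1] tilt 0.16
  shift units xyz [-0.006 -0.014  0.014]  turn wz units -0.0
```

View pics/b1.png

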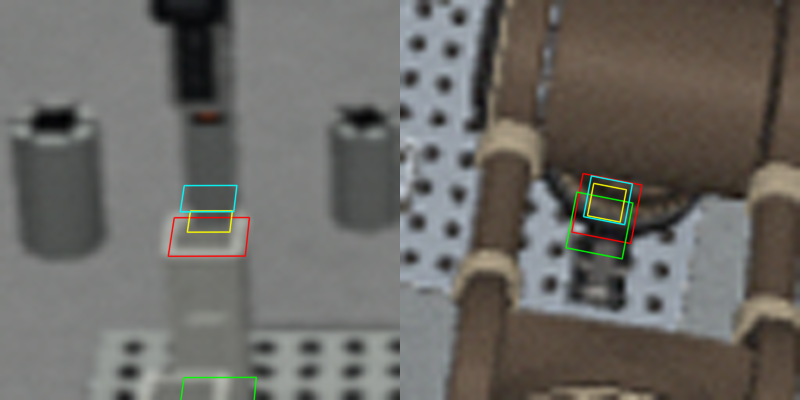

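The peg, with its orange button facing the camera, is above socket 3. The rim appears about 0.7 px left of the model, so I nudge about 1 mm toward −y and insert.

Call:
move_arm --rows '[{"x": -0.014,"y": -0.013,"z": 0.0,"wx": 0,"wy": 0,"wz": 0,"gripper": 0.9},{"x": 0,"y": 0,"z": 0.06,"wx": 0,"wy": 0,"wz": 0,"gripper": 0.9},{"x": 0,"y": 0,"z": 0.06,"wx": 0,"wy": 0,"wz": 0,"gripper": 0.9},{"x": 0,"y": 0,"z": 0.06,"wx": 0,"wy": 0,"wz": 0,"gripper": 0.9},{"x": 0,"y": 0,"z": 0.06,"wx": 0,"wy": 0,"wz": 0,"gripper": 0.9},{"x": 0,"y": 0,"z": 0.06,"wx": 0,"wy": 0,"wz": 0,"gripper": 0.9},{"x": 0,"y": 0,"z": 0,"wx": 0,"wy": 0,"wz": 0,"gripper": 0.9},{"x": 0,"y": 0,"z": 0,"wx": 0,"wy": 0,"wz": 0,"gripper": 0.9}]'

```text
time: 10.9
position: [0.5285, -0.0396, 0.1185]
eef_rot: [[0.187, 0.982, -0.001], [0.982, -0.187, 0.0], [0.0, -0.001, -1.0]]
contact_force: [1.0, 0.4, -2.3]
gripper_width: 0.226
grip_force: 39.2
```

```bash
python3 -c "
from h import *
S=sockets(.5942,.0037,-10.8)
plan(*S[3],.096,-10.8)"
```

```text
t 10.9 pos [ 0.5285 -0.0396  0.1185] thy -10.79 q6 1.8 w 19.2 F [ 1.   0.4 -2.3] tilt 0.04
  shift units xyz [-0.001  0.012  0.188]  turn wz units 0.0
```

Call:
move_arm --rows '[{"x": 0,"y": 0.008,"z": 0.04,"wx": 0,"wy": 0,"wz": 0,"gripper": 0.9},{"x": 0,"y": 0,"z": 0.05,"wx": 0,"wy": 0,"wz": 0,"gripper": 0.9},{"x": 0,"y": 0,"z": 0.05,"wx": 0,"wy": 0,"wz": 0,"gripper": 0.9},{"x": 0,"y": 0,"z": 0.045,"wx": 0,"wy": 0,"wz": 0,"gripper": 0.9},{"x": 0,"y": 0,"z": 0,"wx": 0,"wy": 0,"wz": 0,"gripper": 0.9},{"x": 0,"y": 0,"z": 0,"wx": 0,"wy": 0,"wz": 0,"gripper": 0.9},{"x": 0,"y": 0,"z": 0,"wx": 0,"wy": 0,"wz": 0,"gripper": 0.9},{"x": 0,"y": 0,"z": 0,"wx": 0,"wy": 0,"wz": 0,"gripper": 0.9}]'

```text
time: 11.7
position: [0.5297, -0.0398, 0.0973]
eef_rot: [[0.187, 0.982, 0.0], [0.982, -0.187, -0.0], [-0.0, 0.0, -1.0]]
contact_force: [-0.2, -0.8, -2.6]
gripper_width: 0.225
grip_force: 39.6
```

```bash
python3 -c "
from h import *
S=sockets(.5942,.0037,-10.8)
plan(*S[3],.096,-10.8)
view2('b2.png',3)"
```

```text
t 11.7 pos [ 0.5297 -0.0398  0.0973] thy -10.79 q6 1.8 w 19.1 F [-0.2 -0.8 -2.6] tilt 0.01
  shift units xyz [-0.001  0.001  0.011]  turn wz units 0.0
```

View pics/b2.png

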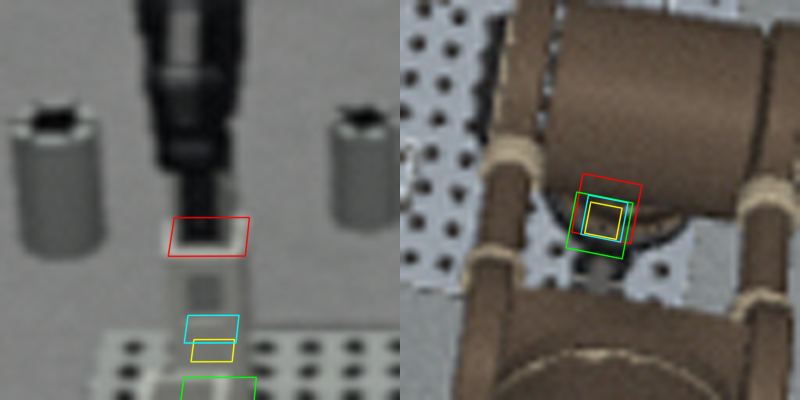

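Call:
move_arm --rows '[{"x": 0,"y": 0,"z": 0.012,"wx": 0,"wy": 0,"wz": 0,"gripper": 0.9},{"x": 0,"y": 0,"z": 0,"wx": 0,"wy": 0,"wz": 0,"gripper": 0.9},{"x": 0,"y": 0,"z": 0,"wx": 0,"wy": 0,"wz": 0,"gripper": 0.7},{"x": 0,"y": 0,"z": 0,"wx": 0,"wy": 0,"wz": 0,"gripper": 0.6},{"x": 0,"y": 0,"z": 0,"wx": 0,"wy": 0,"wz": 0,"gripper": 0.55},{"x": 0,"y": 0,"z": 0,"wx": 0,"wy": 0,"wz": 0,"gripper": 0.55},{"x": 0,"y": 0,"z": -0.25,"wx": 0,"wy": 0,"wz": 0,"gripper": 0.55},{"x": 0,"y": 0,"z": -0.35,"wx": 0,"wy": 0,"wz": 0,"gripper": 0.55}]'

```text
time: 12.6
position: [0.527, -0.0394, 0.1657]
eef_rot: [[0.187, 0.982, -0.007], [0.982, -0.187, 0.001], [-0.0, -0.007, -1.0]]
contact_force: [0.9, -0.8, -0.0]
gripper_width: 0.452
grip_force: 0.0
```

Call:
move_arm --rows '[{"x": 0,"y": 0,"z": 0,"wx": 0,"wy": 0,"wz": 0,"gripper": 1},{"x": 0,"y": 0,"z": 0,"wx": 0,"wy": 0,"wz": 0,"gripper": 1},{"x": 0,"y": 0,"z": 0,"wx": 0,"wy": 0,"wz": 0,"gripper": 1},{"x": 0,"y": 0,"z": 0,"wx": 0,"wy": 0,"wz": 0,"gripper": 1},{"x": 0,"y": 0,"z": 0,"wx": 0,"wy": 0,"wz": 0,"gripper": 1},{"x": 0,"y": 0,"z": 0,"wx": 0,"wy": 0,"wz": 0,"gripper": 1},{"x": 0,"y": 0,"z": 0,"wx": 0,"wy": 0,"wz": 0,"gripper": 1},{"x": 0,"y": 0,"z": 0,"wx": 0,"wy": 0,"wz": 0,"gripper": 1}]'

```text
time: 13.4
position: [0.5295, -0.0398, 0.1674]
eef_rot: [[0.187, 0.982, -0.0], [0.982, -0.187, 0.0], [0.0, -0.0, -1.0]]
contact_force: [-0.0, 0.1, -0.0]
gripper_width: 0.002
grip_force: 0.0
```

```bash
python3 -c "
from h import *
S=sockets(.5942,.0037,-10.8)
plan(*S[3],.120,-10.8)
view2('b3.png',3)"
```

```text
t 13.4 pos [ 0.5295 -0.0398  0.1674] thy -10.79 q6 1.8 w 0.1 F [-0.   0.1 -0. ] tilt 0.02
  shift units xyz [-0.001  0.003  0.395]  turn wz units 0.0
```

View pics/b3.png

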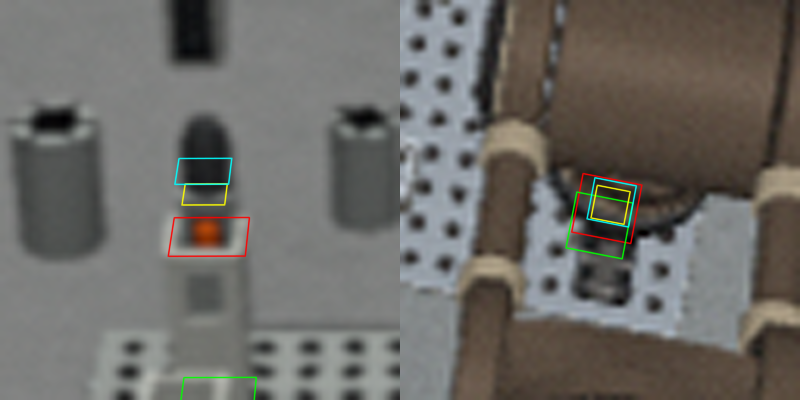

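The peg is trapped upright with its button partly in. I push it home with closed fingers.

Call:
move_arm --rows '[{"x": 0,"y": 0,"z": 0.1,"wx": 0,"wy": 0,"wz": 0,"gripper": 1},{"x": 0,"y": 0,"z": 0.1,"wx": 0,"wy": 0,"wz": 0,"gripper": 1},{"x": 0,"y": 0,"z": 0.06,"wx": 0,"wy": 0,"wz": 0,"gripper": 1},{"x": 0,"y": 0,"z": 0.05,"wx": 0,"wy": 0,"wz": 0,"gripper": 1},{"x": 0,"y": 0,"z": 0.05,"wx": 0,"wy": 0,"wz": 0,"gripper": 1},{"x": 0,"y": 0,"z": 0.04,"wx": 0,"wy": 0,"wz": 0,"gripper": 1},{"x": 0,"y": 0,"z": 0,"wx": 0,"wy": 0,"wz": 0,"gripper": 1},{"x": 0,"y": 0,"z": 0,"wx": 0,"wy": 0,"wz": 0,"gripper": 1}]'

```text
time: 14.3
position: [0.5296, -0.0398, 0.1201]
eef_rot: [[0.187, 0.982, -0.0], [0.982, -0.187, 0.0], [-0.0, -0.0, -1.0]]
contact_force: [-2.0, -0.2, 7.7]
gripper_width: -0.005
grip_force: 3.2
```

```bash
python3 -c "
from h import *
S=sockets(.5942,.0037,-10.8)
plan(*S[3],.120,-10.8)
view2('b4.png',3)"
```

```text
t 14.3 pos [ 0.5296 -0.0398  0.1201] thy -10.79 q6 1.8 w -0.5 F [-2.  -0.2  7.7] tilt 0.02
  shift units xyz [-0.002  0.002  0.001]  turn wz units 0.0
```

View pics/b4.png

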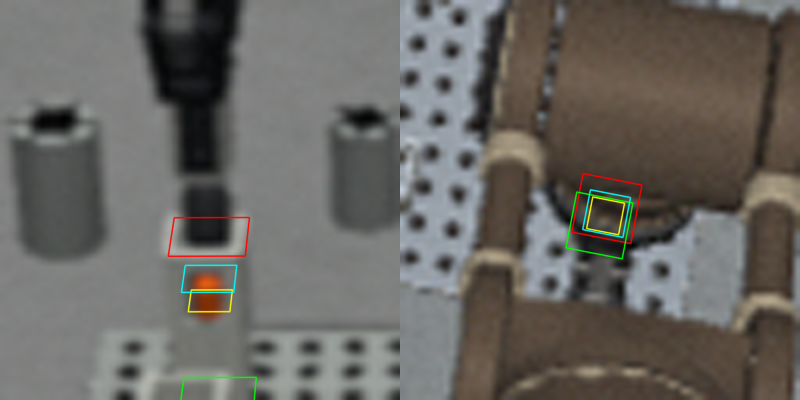

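The button is out through the hole and the peg is home (fingertip at z 0.112). Next is the far peg at (0.582,-0.247).

Call:
move_arm --rows '[{"x": 0,"y": 0,"z": -0.2,"wx": 0,"wy": 0,"wz": 0,"gripper": 0.8},{"x": 0,"y": 0,"z": -0.38,"wx": 0,"wy": 0,"wz": 0,"gripper": 0.45},{"x": 0,"y": 0,"z": -0.38,"wx": 0,"wy": 0,"wz": 0,"gripper": 0.45},{"x": 0,"y": 0,"z": 0,"wx": 0,"wy": 0,"wz": 0.184,"gripper": 0.45},{"x": 0,"y": 0,"z": 0,"wx": 0,"wy": 0,"wz": 0.184,"gripper": 0.45},{"x": 0,"y": 0,"z": 0,"wx": 0,"wy": 0,"wz": 0.184,"gripper": 0.45},{"x": 0,"y": 0,"z": 0,"wx": 0,"wy": 0,"wz": 0.184,"gripper": 0.45},{"x": 0,"y": 0,"z": 0,"wx": 0,"wy": 0,"wz": 0.184,"gripper": 0.45}]'

```text
time: 15.2
position: [0.529, -0.0397, 0.2339]
eef_rot: [[0.794, 0.608, -0.001], [0.608, -0.794, 0.0], [-0.001, -0.001, -1.0]]
contact_force: [-0.2, 0.0, -0.3]
gripper_width: 0.55
grip_force: 0.0
```

Call:
move_arm --rows '[{"x": 0,"y": 0,"z": 0,"wx": 0,"wy": 0,"wz": 0.184,"gripper": 0.45},{"x": 0,"y": 0,"z": 0,"wx": 0,"wy": 0,"wz": 0.184,"gripper": 0.45},{"x": 0,"y": 0,"z": 0,"wx": 0,"wy": 0,"wz": 0.184,"gripper": 0.45},{"x": 0,"y": 0,"z": 0,"wx": 0,"wy": 0,"wz": 0.184,"gripper": 0.45},{"x": 0,"y": 0,"z": 0,"wx": 0,"wy": 0,"wz": 0.184,"gripper": 0.45},{"x": 0,"y": 0,"z": 0,"wx": 0,"wy": 0,"wz": 0.184,"gripper": 0.45},{"x": 0,"y": 0,"z": 0,"wx": 0,"wy": 0,"wz": 0.184,"gripper": 0.45},{"x": 0,"y": 0,"z": 0,"wx": 0,"wy": 0,"wz": 0.184,"gripper": 0.45}]'

```text
time: 16.0
position: [0.529, -0.0397, 0.2338]
eef_rot: [[0.877, -0.481, -0.002], [-0.481, -0.877, 0.0], [-0.002, 0.0, -1.0]]
contact_force: [-0.7, 0.5, -0.7]
gripper_width: 0.548
grip_force: 0.0
```

Call:
move_arm --rows '[{"x": 0,"y": 0,"z": 0,"wx": 0,"wy": 0,"wz": 0.184,"gripper": 0.45},{"x": 0,"y": 0,"z": 0,"wx": 0,"wy": 0,"wz": 0.184,"gripper": 0.45},{"x": 0,"y": 0,"z": 0,"wx": 0,"wy": 0,"wz": 0.184,"gripper": 0.45},{"x": 0,"y": 0,"z": 0,"wx": 0,"wy": 0,"wz": 0.184,"gripper": 0.45},{"x": 0,"y": 0,"z": 0,"wx": 0,"wy": 0,"wz": 0.184,"gripper": 0.45},{"x": 0,"y": 0,"z": 0,"wx": 0,"wy": 0,"wz": 0.184,"gripper": 0.45},{"x": 0,"y": 0,"z": 0,"wx": 0,"wy": 0,"wz": 0,"gripper": 0.45},{"x": 0,"y": 0,"z": 0,"wx": 0,"wy": 0,"wz": 0,"gripper": 0.45}]'

```text
time: 16.8
position: [0.5292, -0.0397, 0.2342]
eef_rot: [[0.209, -0.978, -0.001], [-0.978, -0.209, 0.0], [-0.0, 0.001, -1.0]]
contact_force: [0.6, 0.1, 0.3]
gripper_width: 0.548
grip_force: 0.0
```

```bash
python3 - <<'E'
from h import *
from scipy.optimize import least_squares
f=imaging.grab_frame('scene');im=f['color'].astype(int);R,G,B=im[...,0],im[...,1],im[...,2]
box=np.zeros(R.shape,bool);box[185:250,85:160]=1
for b in blobs(box&(im.max(2)<75)&(B-R<20),40):
    p=least_squares(lambda p:hullc(f,headpts(p[0],p[1],.004))-b[0],[.54,-.29]).x; print(b[0].round(1),b[1],p.round(4))
og=(R>150)&(B<80)&(R-B>80); x=np.zeros(R.shape,bool); x[190:255,205:310]=1
print([(b[0].round(1),int(b[1])) for b in blobs(og&x,2)])
plan(.582-.0039,-.2466-.0008,.15,-168)
E
```

```text
[103.4 200. ] 94 [ 0.5008 -0.3461]
[144.3 214.8] 89 [ 0.5838 -0.2478]
[(array([235.5, 201.8]), 10)]
t 16.85 pos [ 0.5293 -0.0397  0.2343] thy -167.96 q6 159.0 w 46.8 F [ 0.2 -1.1 -0.7] tilt 0.05
  shift units xyz [ 1.777 -0.037  0.702]  turn wz units 0.001
```

Call:
move_arm --rows '[{"x": 0.355,"y": -0.009,"z": 0,"wx": 0,"wy": 0,"wz": 0,"gripper": 0.45},{"x": 0.355,"y": -0.009,"z": 0,"wx": 0,"wy": 0,"wz": 0,"gripper": 0.45},{"x": 0.355,"y": -0.009,"z": 0,"wx": 0,"wy": 0,"wz": 0,"gripper": 0.45},{"x": 0.355,"y": -0.009,"z": 0,"wx": 0,"wy": 0,"wz": 0,"gripper": 0.45},{"x": 0.357,"y": -0.009,"z": 0,"wx": 0,"wy": 0,"wz": 0,"gripper": 0.45},{"x": 0,"y": 0,"z": 0.35,"wx": 0,"wy": 0,"wz": 0,"gripper": 0.45},{"x": 0,"y": 0,"z": 0.35,"wx": 0,"wy": 0,"wz": 0,"gripper": 0.45},{"x": 0,"y": 0,"z": 0,"wx": 0,"wy": 0,"wz": 0,"gripper": 0.45}]'

```text
time: 17.65
position: [0.5734, -0.2452, 0.1434]
eef_rot: [[0.207, -0.978, -0.013], [-0.978, -0.207, 0.007], [-0.01, 0.012, -1.0]]
contact_force: [-0.7, 1.3, -1.3]
gripper_width: 0.549
grip_force: 0.0
```

```bash
python3 -c "
from h import *
plan(.583-.0039,-.247-.0008,.067,-168)"
```

```text
t 17.65 pos [ 0.5734 -0.2452  0.1434] thy -168.07 q6 140.9 w 46.6 F [-0.7  1.3 -1.3] tilt 0.87
  shift units xyz [ 0.037 -0.049  0.636]  turn wz units -0.002
```

Call:
move_arm --rows '[{"x": 0,"y": 0,"z": 0,"wx": 0,"wy": 0,"wz": 0,"gripper": 0.45},{"x": 0,"y": 0,"z": 0,"wx": 0,"wy": 0,"wz": 0,"gripper": 0.45},{"x": 0,"y": 0,"z": 0.2,"wx": 0,"wy": 0,"wz": 0,"gripper": 0.45},{"x": 0,"y": 0,"z": 0.2,"wx": 0,"wy": 0,"wz": 0,"gripper": 0.45},{"x": 0,"y": 0,"z": 0.2,"wx": 0,"wy": 0,"wz": 0,"gripper": 0.45},{"x": 0,"y": 0,"z": 0.09,"wx": 0,"wy": 0,"wz": 0,"gripper": 0.45},{"x": 0,"y": 0,"z": 0,"wx": 0,"wy": 0,"wz": 0,"gripper": 0.45},{"x": 0,"y": 0,"z": 0,"wx": 0,"wy": 0,"wz": 0,"gripper": 0.45}]'

```text
time: 18.45
position: [0.5803, -0.2479, 0.07]
eef_rot: [[0.206, -0.978, 0.003], [-0.978, -0.206, -0.001], [0.002, -0.003, -1.0]]
contact_force: [-0.1, -0.1, 0.5]
gripper_width: 0.55
grip_force: 0.0
```

```bash
python3 -c "
from h import *
plan(.583-.0039,-.247-.0008,.067,-168)"
```

```text
t 18.45 pos [ 0.5803 -0.2479  0.07  ] thy -168.08 q6 141.0 w 46.8 F [-0.1 -0.1  0.5] tilt 0.18
  shift units xyz [-0.003  0.01   0.025]  turn wz units -0.002
```

Call:
move_arm --rows '[{"x": 0,"y": 0.005,"z": 0.022,"wx": 0,"wy": 0,"wz": 0,"gripper": 0.5},{"x": 0,"y": 0,"z": 0,"wx": 0,"wy": 0,"wz": 0,"gripper": 0.6},{"x": 0,"y": 0,"z": 0,"wx": 0,"wy": 0,"wz": 0,"gripper": 0.68},{"x": 0,"y": 0,"z": 0,"wx": 0,"wy": 0,"wz": 0,"gripper": 0.74},{"x": 0,"y": 0,"z": 0,"wx": 0,"wy": 0,"wz": 0,"gripper": 0.8},{"x": 0,"y": 0,"z": 0,"wx": 0,"wy": 0,"wz": 0,"gripper": 0.9},{"x": 0,"y": 0,"z": 0,"wx": 0,"wy": 0,"wz": 0,"gripper": 0.9},{"x": 0,"y": 0,"z": 0,"wx": 0,"wy": 0,"wz": 0,"gripper": 0.9}]' --grip_force 40

```text
time: 19.25
position: [0.5798, -0.248, 0.0666]
eef_rot: [[0.206, -0.979, 0.003], [-0.979, -0.206, -0.001], [0.002, -0.003, -1.0]]
contact_force: [1.9, -0.3, 5.0]
gripper_width: 0.22
grip_force: 41.6
```

Call:
move_arm --rows '[{"x": 0,"y": 0,"z": -0.15,"wx": 0,"wy": 0,"wz": 0,"gripper": 0.9},{"x": 0,"y": 0,"z": -0.3,"wx": 0,"wy": 0,"wz": 0,"gripper": 0.9},{"x": 0,"y": 0,"z": -0.35,"wx": 0,"wy": 0,"wz": 0,"gripper": 0.9},{"x": 0,"y": 0,"z": -0.35,"wx": 0,"wy": 0,"wz": 0,"gripper": 0.9},{"x": 0,"y": 0,"z": -0.2,"wx": 0,"wy": 0,"wz": -0.184,"gripper": 0.9},{"x": 0,"y": 0,"z": 0,"wx": 0,"wy": 0,"wz": -0.184,"gripper": 0.9},{"x": 0,"y": 0,"z": 0,"wx": 0,"wy": 0,"wz": -0.184,"gripper": 0.9},{"x": 0,"y": 0,"z": 0,"wx": 0,"wy": 0,"wz": -0.184,"gripper": 0.9}]'

```text
time: 20.05
position: [0.5763, -0.2469, 0.2256]
eef_rot: [[0.712, -0.703, -0.005], [-0.703, -0.712, 0.002], [-0.004, 0.002, -1.0]]
contact_force: [-0.0, 0.4, -2.4]
gripper_width: 0.227
grip_force: 40.2
```

Call:
move_arm --rows '[{"x": 0,"y": 0,"z": 0,"wx": 0,"wy": 0,"wz": -0.184,"gripper": 0.9},{"x": 0,"y": 0,"z": 0,"wx": 0,"wy": 0,"wz": -0.184,"gripper": 0.9},{"x": 0,"y": 0,"z": 0,"wx": 0,"wy": 0,"wz": -0.184,"gripper": 0.9},{"x": 0,"y": 0,"z": 0,"wx": 0,"wy": 0,"wz": -0.184,"gripper": 0.9},{"x": 0,"y": 0,"z": 0,"wx": 0,"wy": 0,"wz": -0.184,"gripper": 0.9},{"x": 0,"y": 0,"z": 0,"wx": 0,"wy": 0,"wz": -0.184,"gripper": 0.9},{"x": 0,"y": 0,"z": 0,"wx": 0,"wy": 0,"wz": -0.184,"gripper": 0.9},{"x": 0,"y": 0,"z": 0,"wx": 0,"wy": 0,"wz": -0.184,"gripper": 0.9}]'

```text
time: 20.85
position: [0.5761, -0.2469, 0.225]
eef_rot: [[0.93, 0.368, -0.006], [0.368, -0.93, 0.002], [-0.005, -0.004, -1.0]]
contact_force: [-0.2, -0.1, -1.0]
gripper_width: 0.222
grip_force: 40.2
```

Call:
move_arm --rows '[{"x": 0,"y": 0,"z": 0,"wx": 0,"wy": 0,"wz": -0.184,"gripper": 0.9},{"x": 0,"y": 0,"z": 0,"wx": 0,"wy": 0,"wz": -0.184,"gripper": 0.9},{"x": 0,"y": 0,"z": 0,"wx": 0,"wy": 0,"wz": -0.184,"gripper": 0.9},{"x": 0,"y": 0,"z": 0,"wx": 0,"wy": 0,"wz": -0.184,"gripper": 0.9},{"x": 0,"y": 0,"z": 0,"wx": 0,"wy": 0,"wz": -0.184,"gripper": 0.9},{"x": 0,"y": 0,"z": 0,"wx": 0,"wy": 0,"wz": -0.184,"gripper": 0.9},{"x": 0,"y": 0,"z": 0,"wx": 0,"wy": 0,"wz": -0.184,"gripper": 0.9},{"x": 0,"y": 0,"z": 0,"wx": 0,"wy": 0,"wz": 0,"gripper": 0.9}]'

```text
time: 21.65
position: [0.5764, -0.2469, 0.2252]
eef_rot: [[0.187, 0.982, -0.005], [0.982, -0.187, 0.002], [0.001, -0.005, -1.0]]
contact_force: [-0.4, -1.2, -0.8]
gripper_width: 0.224
grip_force: 40.2
```

```bash
python3 -c "
from h import *
S=sockets(.5942,.0037,-10.8);print(S.round(4))
plan(*S[1],.225,-10.8)"
```

```text
[[ 0.6585  0.0474]
 [ 0.6379 -0.0606]
 [ 0.5505  0.068 ]
 [ 0.5299 -0.04  ]]
t 21.65 pos [ 0.5764 -0.2469  0.2252] thy -10.8 q6 -16.3 w 19.1 F [-0.4 -1.2 -0.8] tilt 0.3
  shift units xyz [1.621 0.213 0.002]  turn wz units 0.0
```

Call:
move_arm --rows '[{"x": 0.324,"y": 0.043,"z": 0,"wx": 0,"wy": 0,"wz": 0,"gripper": 0.9},{"x": 0.324,"y": 0.043,"z": 0,"wx": 0,"wy": 0,"wz": 0,"gripper": 0.9},{"x": 0.324,"y": 0.043,"z": 0,"wx": 0,"wy": 0,"wz": 0,"gripper": 0.9},{"x": 0.324,"y": 0.042,"z": 0,"wx": 0,"wy": 0,"wz": 0,"gripper": 0.9},{"x": 0.325,"y": 0.042,"z": 0,"wx": 0,"wy": 0,"wz": 0,"gripper": 0.9},{"x": 0,"y": 0,"z": 0,"wx": 0,"wy": 0,"wz": 0,"gripper": 0.9},{"x": 0,"y": 0,"z": 0,"wx": 0,"wy": 0,"wz": 0,"gripper": 0.9},{"x": 0,"y": 0,"z": 0,"wx": 0,"wy": 0,"wz": 0,"gripper": 0.9}]'

```text
time: 22.45
position: [0.6389, -0.062, 0.2265]
eef_rot: [[0.189, 0.982, -0.002], [0.982, -0.189, -0.001], [-0.001, -0.002, -1.0]]
contact_force: [-0.1, -0.1, -1.8]
gripper_width: 0.222
grip_force: 40.2
```

Call:
move_arm --rows '[{"x": 0,"y": 0,"z": 0.2,"wx": 0,"wy": 0,"wz": 0,"gripper": 0.9},{"x": 0,"y": 0,"z": 0.2,"wx": 0,"wy": 0,"wz": 0,"gripper": 0.9},{"x": 0,"y": 0,"z": 0.16,"wx": 0,"wy": 0,"wz": 0,"gripper": 0.9},{"x": 0,"y": 0,"z": 0,"wx": 0,"wy": 0,"wz": 0,"gripper": 0.9},{"x": 0,"y": 0,"z": 0,"wx": 0,"wy": 0,"wz": 0,"gripper": 0.9},{"x": 0,"y": 0,"z": 0,"wx": 0,"wy": 0,"wz": 0,"gripper": 0.9},{"x": 0,"y": 0,"z": 0,"wx": 0,"wy": 0,"wz": 0,"gripper": 0.9},{"x": 0,"y": 0,"z": 0,"wx": 0,"wy": 0,"wz": 0,"gripper": 0.9}]'

```text
time: 23.25
position: [0.6406, -0.0614, 0.1616]
eef_rot: [[0.187, 0.982, 0.002], [0.982, -0.187, -0.0], [0.0, 0.002, -1.0]]
contact_force: [0.7, -0.5, -1.4]
gripper_width: 0.226
grip_force: 40.2
```

```bash
python3 -c "
from h import *
S=sockets(.5942,.0037,-10.8)
plan(*S[1],.096,-10.8)
view2('c1.png',1)"
```

```text
t 23.25 pos [ 0.6406 -0.0614  0.1616] thy -10.8 q6 1.5 w 19.3 F [ 0.7 -0.5 -1.4] tilt 0.13
  shift units xyz [ 0.002 -0.024  0.546]  turn wz units -0.0
```

View pics/c1.png

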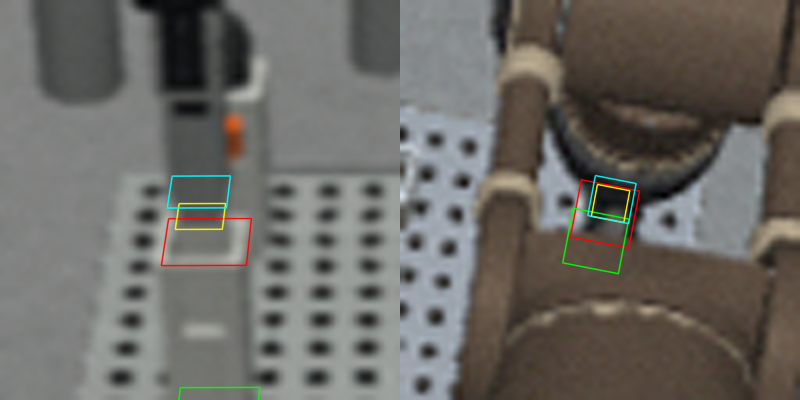

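The peg hangs over socket 1, but I see no orange under the fingertip, only a dark strip at about (190,107) in the crop. I check the colours numerically.

```bash
python3 - <<'E'
from h import *
f=imaging.grab_frame('scene');S=sockets(.5942,.0048,-10.8);u=proj(f,[*S[1],.1])[0]; x,y=(u-32).astype(int)
print(f['color'][y+12:y+22,x+27:x+36].tolist().__len__())
for r in range(y+12,y+22): print(r,[tuple(int(v) for v in f['color'][r,c]) for c in range(x+27,x+36)])
E
```

```text
10
194 [(18, 20, 21), (15, 17, 19), (18, 21, 22), (18, 20, 21), (14, 16, 18), (32, 32, 32), (66, 66, 66), (82, 84, 82), (66, 68, 67)]
195 [(16, 17, 18), (11, 13, 14), (15, 15, 17), (12, 14, 15), (10, 11, 12), (28, 29, 30), (64, 66, 65), (81, 84, 81), (65, 67, 65)]
196 [(38, 39, 39), (38, 39, 39), (38, 39, 39), (38, 39, 38), (36, 38, 38), (45, 47, 47), (68, 69, 68), (82, 83, 82), (74, 76, 74)]
197 [(78, 80, 77), (76, 77, 76), (78, 78, 78), (77, 79, 76), (76, 77, 76), (76, 78, 77), (84, 86, 85), (83, 85, 83), (81, 84, 82)]
198 [(71, 72, 72), (54, 55, 55), (51, 52, 52), (51, 53, 53), (51, 52, 52), (53, 55, 55), (66, 68, 68), (77, 80, 77), (74, 77, 75)]
199 [(61, 62, 60), (29, 30, 30), (16, 16, 16), (16, 16, 17), (16, 16, 15), (25, 25, 26), (52, 56, 54), (70, 74, 73), (69, 73, 72)]
200 [(66, 68, 68), (45, 47, 46), (36, 37, 37), (36, 38, 37), (34, 36, 36), (40, 40, 40), (52, 55, 54), (67, 72, 71), (79, 74, 70)]
201 [(79, 82, 79), (74, 76, 74), (74, 76, 74), (76, 77, 77), (73, 76, 73), (75, 77, 75), (75, 80, 77), (75, 81, 79), (91, 74, 68)]
202 [(82, 84, 81), (79, 81, 79), (81, 84, 82), (83, 85, 83), (82, 84, 82), (82, 85, 83), (81, 84, 82), (78, 83, 83), (84, 74, 70)]
203 [(81, 84, 81), (77, 79, 78), (80, 82, 80), (81, 84, 82), (81, 83, 83), (80, 81, 79), (81, 84, 83), (77, 82, 81), (74, 74, 71)]
```

```bash
python3 - <<'E'
import cv2
for n,c in (('b1',(190,200,206,212,220,230)),('c1',(170,182,190,198,206,218))):
    a=cv2.imread(f'pics/{n}.png')[:,:,::-1]
    for r in range(90,130,4): print(n,r,[tuple(int(v) for v in a[r,x]) for x in c])
E
```

```text
b1 90 [(14, 16, 18), (14, 15, 17), (13, 14, 16), (29, 32, 31), (66, 67, 67), (90, 92, 90)]
b1 94 [(13, 16, 17), (13, 15, 16), (13, 15, 15), (31, 32, 32), (66, 68, 67), (92, 93, 92)]
b1 98 [(26, 28, 29), (27, 30, 29), (26, 29, 28), (40, 41, 42), (69, 71, 69), (94, 94, 93)]
b1 102 [(48, 49, 48), (50, 51, 50), (48, 50, 50), (54, 56, 57), (73, 74, 73), (94, 95, 94)]
b1 106 [(71, 72, 70), (74, 75, 73), (74, 74, 72), (75, 75, 74), (79, 80, 79), (94, 95, 94)]
b1 110 [(79, 80, 78), (80, 75, 71), (87, 75, 69), (85, 74, 69), (74, 73, 71), (89, 91, 90)]
b1 114 [(68, 68, 66), (66, 47, 40), (82, 50, 38), (77, 49, 39), (58, 52, 49), (83, 85, 83)]
b1 118 [(60, 60, 59), (45, 28, 22), (58, 29, 20), (54, 30, 21), (44, 40, 37), (79, 82, 80)]
b1 122 [(62, 63, 63), (38, 33, 30), (42, 33, 28), (42, 34, 30), (45, 46, 44), (80, 83, 82)]
b1 126 [(73, 76, 74), (59, 61, 59), (62, 62, 60), (62, 63, 61), (64, 67, 64), (83, 86, 84)]
c1 90 [(45, 47, 46), (44, 44, 45), (44, 45, 45), (47, 47, 48), (63, 63, 63), (78, 80, 77)]
c1 94 [(71, 72, 71), (70, 71, 70), (71, 71, 71), (70, 72, 70), (78, 79, 77), (81, 84, 82)]
c1 98 [(82, 84, 82), (71, 71, 70), (71, 71, 71), (69, 71, 68), (75, 76, 75), (82, 86, 84)]
c1 102 [(73, 75, 73), (44, 44, 43), (44, 44, 44), (43, 44, 44), (54, 56, 56), (79, 83, 81)]
c1 106 [(68, 70, 68), (22, 21, 23), (19, 20, 21), (20, 21, 21), (41, 42, 42), (74, 78, 76)]
c1 110 [(68, 70, 69), (21, 21, 22), (17, 18, 20), (18, 18, 19), (41, 43, 43), (71, 74, 74)]
c1 114 [(73, 75, 75), (41, 42, 42), (40, 40, 41), (38, 39, 38), (53, 55, 53), (72, 75, 74)]
c1 118 [(80, 81, 81), (64, 66, 64), (64, 64, 64), (61, 64, 62), (69, 70, 69), (74, 76, 75)]
c1 122 [(84, 85, 84), (78, 81, 77), (79, 81, 79), (77, 81, 78), (80, 82, 80), (76, 77, 77)]
c1 126 [(85, 87, 85), (80, 82, 79), (82, 86, 83), (81, 84, 82), (81, 84, 82), (77, 77, 77)]
```

```bash
python3 - <<'E'
import cv2
a=cv2.imread('pics/c1.png')[:,:,1]
for r in (140,160,225,245,262,290,350): print(r,[(x,int(a[r,x])) for x in range(148,268,5)])
E
```

```text
140 [(148, 132), (153, 130), (158, 123), (163, 105), (168, 89), (173, 82), (178, 80), (183, 82), (188, 83), (193, 82), (198, 82), (203, 84), (208, 84), (213, 84), (218, 79), (223, 69), (228, 57), (233, 53), (238, 66), (243, 90), (248, 109), (253, 113), (258, 108), (263, 103)]
160 [(148, 129), (153, 130), (158, 126), (163, 114), (168, 95), (173, 82), (178, 80), (183, 80), (188, 81), (193, 82), (198, 82), (203, 83), (208, 82), (213, 82), (218, 80), (223, 79), (228, 84), (233, 96), (238, 110), (243, 120), (248, 122), (253, 116), (258, 106), (263, 99)]
225 [(148, 123), (153, 133), (158, 152), (163, 175), (168, 125), (173, 149), (178, 118), (183, 105), (188, 101), (193, 102), (198, 102), (203, 101), (208, 102), (213, 103), (218, 104), (223, 189), (228, 131), (233, 156), (238, 178), (243, 175), (248, 149), (253, 122), (258, 115), (263, 110)]
245 [(148, 80), (153, 122), (158, 162), (163, 134), (168, 146), (173, 111), (178, 104), (183, 112), (188, 115), (193, 114), (198, 113), (203, 113), (208, 112), (213, 113), (218, 111), (223, 110), (228, 120), (233, 153), (238, 170), (243, 154), (248, 11
[... 216 characters left out ...]
, 152), (223, 157), (228, 162), (233, 168), (238, 153), (243, 124), (248, 112), (253, 128), (258, 139), (263, 132)]
290 [(148, 129), (153, 145), (158, 139), (163, 124), (168, 115), (173, 115), (178, 115), (183, 115), (188, 117), (193, 118), (198, 117), (203, 116), (208, 116), (213, 117), (218, 116), (223, 114), (228, 115), (233, 115), (238, 107), (243, 103), (248, 114), (253, 134), (258, 140), (263, 121)]
350 [(148, 156), (153, 155), (158, 149), (163, 136), (168, 122), (173, 116), (178, 115), (183, 115), (188, 115), (193, 115), (198, 115), (203, 114), (208, 114), (213, 113), (218, 112), (223, 113), (228, 117), (233, 117), (238, 114), (243, 104), (248, 104), (253, 117), (258, 115), (263, 78)]
```

Profiles show the peg about 0.6 mm off socket centre, which is within the fit. I insert halfway and check.

Call:
move_arm --rows '[{"x": -0.004,"y": -0.015,"z": 0.05,"wx": 0,"wy": 0,"wz": 0,"gripper": 0.9},{"x": 0,"y": 0,"z": 0.06,"wx": 0,"wy": 0,"wz": 0,"gripper": 0.9},{"x": 0,"y": 0,"z": 0.06,"wx": 0,"wy": 0,"wz": 0,"gripper": 0.9},{"x": 0,"y": 0,"z": 0.06,"wx": 0,"wy": 0,"wz": 0,"gripper": 0.9},{"x": 0,"y": 0,"z": 0.06,"wx": 0,"wy": 0,"wz": 0,"gripper": 0.9},{"x": 0,"y": 0,"z": 0.06,"wx": 0,"wy": 0,"wz": 0,"gripper": 0.9},{"x": 0,"y": 0,"z": 0,"wx": 0,"wy": 0,"wz": 0,"gripper": 0.9},{"x": 0,"y": 0,"z": 0,"wx": 0,"wy": 0,"wz": 0,"gripper": 0.9}]'

```text
time: 24.2
position: [0.6378, -0.0613, 0.1179]
eef_rot: [[0.187, 0.982, -0.001], [0.982, -0.187, 0.0], [-0.0, -0.001, -1.0]]
contact_force: [0.4, 0.8, -1.1]
gripper_width: 0.222
grip_force: 40.1
```

```bash
python3 -c "
from h import *
S=sockets(.5942,.0034,-10.8)
plan(*S[1],.096,-10.8)"
```

```text
t 24.2 pos [ 0.6378 -0.0613  0.1179] thy -10.79 q6 1.4 w 18.9 F [ 0.4  0.8 -1.1] tilt 0.03
  shift units xyz [0.003 0.    0.182]  turn wz units 0.0
```

Call:
move_arm --rows '[{"x": 0,"y": 0,"z": 0.05,"wx": 0,"wy": 0,"wz": 0,"gripper": 0.9},{"x": 0,"y": 0,"z": 0.05,"wx": 0,"wy": 0,"wz": 0,"gripper": 0.9},{"x": 0,"y": 0,"z": 0.05,"wx": 0,"wy": 0,"wz": 0,"gripper": 0.9},{"x": 0,"y": 0,"z": 0.04,"wx": 0,"wy": 0,"wz": 0,"gripper": 0.9},{"x": 0,"y": 0,"z": 0,"wx": 0,"wy": 0,"wz": 0,"gripper": 0.9},{"x": 0,"y": 0,"z": 0,"wx": 0,"wy": 0,"wz": 0,"gripper": 0.9},{"x": 0,"y": 0,"z": 0,"wx": 0,"wy": 0,"wz": 0,"gripper": 0.9},{"x": 0,"y": 0,"z": 0,"wx": 0,"wy": 0,"wz": 0,"gripper": 0.9}]'

```text
time: 25.0
position: [0.6379, -0.0613, 0.0954]
eef_rot: [[0.187, 0.982, 0.0], [0.982, -0.187, 0.0], [0.0, 0.0, -1.0]]
contact_force: [0.3, 0.1, -2.1]
gripper_width: 0.225
grip_force: 40.2
```

Release, rise and close. The push follows if the view agrees.

Call:
move_arm --rows '[{"x": 0,"y": 0,"z": 0,"wx": 0,"wy": 0,"wz": 0,"gripper": 0.7},{"x": 0,"y": 0,"z": 0,"wx": 0,"wy": 0,"wz": 0,"gripper": 0.6},{"x": 0,"y": 0,"z": 0,"wx": 0,"wy": 0,"wz": 0,"gripper": 0.55},{"x": 0,"y": 0,"z": 0,"wx": 0,"wy": 0,"wz": 0,"gripper": 0.55},{"x": 0,"y": 0,"z": -0.25,"wx": 0,"wy": 0,"wz": 0,"gripper": 0.55},{"x": 0,"y": 0,"z": -0.35,"wx": 0,"wy": 0,"wz": 0,"gripper": 0.55},{"x": 0,"y": 0,"z": 0,"wx": 0,"wy": 0,"wz": 0,"gripper": 1},{"x": 0,"y": 0,"z": 0,"wx": 0,"wy": 0,"wz": 0,"gripper": 1}]'

```text
time: 25.8
position: [0.6393, -0.0616, 0.1695]
eef_rot: [[0.187, 0.982, 0.004], [0.982, -0.187, -0.001], [0.0, 0.004, -1.0]]
contact_force: [0.1, 0.3, -0.5]
gripper_width: 0.121
grip_force: 0.0
```

Call:
move_arm --rows '[{"x": 0,"y": 0,"z": 0,"wx": 0,"wy": 0,"wz": 0,"gripper": 1},{"x": 0,"y": 0,"z": 0,"wx": 0,"wy": 0,"wz": 0,"gripper": 1},{"x": 0,"y": 0,"z": 0,"wx": 0,"wy": 0,"wz": 0,"gripper": 1},{"x": 0,"y": 0,"z": 0,"wx": 0,"wy": 0,"wz": 0,"gripper": 1},{"x": 0,"y": 0,"z": 0,"wx": 0,"wy": 0,"wz": 0,"gripper": 1},{"x": 0,"y": 0,"z": 0,"wx": 0,"wy": 0,"wz": 0,"gripper": 1},{"x": 0,"y": 0,"z": 0,"wx": 0,"wy": 0,"wz": 0,"gripper": 1},{"x": 0,"y": 0,"z": 0,"wx": 0,"wy": 0,"wz": 0,"gripper": 1}]'

```text
time: 26.6
position: [0.638, -0.0613, 0.1674]
eef_rot: [[0.187, 0.982, 0.0], [0.982, -0.187, -0.0], [-0.0, 0.0, -1.0]]
contact_force: [0.5, 0.9, -0.6]
gripper_width: 0.001
grip_force: 0.0
```

```bash
cat >> h.py <<'E'
def buttons():
    f=imaging.grab_frame('scene');im=f['color'].astype(int);R,B=im[...,0],im[...,2]
    x=np.zeros(R.shape,bool); x[185:260,205:310]=1
    print('orange',[(b[0].round(1).tolist(),int(b[1])) for b in blobs((R>120)&(R-B>60)&x,2)])
    for i,s in enumerate(sockets(.5942,.0034,-10.8)):
        e=rz(-10.8)@[.0145,0]; print(i,'hole',proj(f,[s[0]+e[0],s[1]+e[1],.067])[0].round(1),'trapped z.088',proj(f,[*s,.088])[0].round(1),end=' ')
        h=hullc(f,headpts(*s,.012)); h2=hullc(f,headpts(*s,.032)); print('head home',h.round(1),'up20',h2.round(1))
    k=x&(im.max(2)<70); k[:170]=0
    print('dark',[(b[0].round(1).tolist(),int(b[1])) for b in blobs(k,15)])
    return f
E
python3 -c "
from h import *
S=sockets(.5942,.0034,-10.8)
plan(*S[1],.12,-10.8);buttons()"
```

```text
t 26.6 pos [ 0.638  -0.0613  0.1674] thy -10.79 q6 1.4 w 0.1 F [ 0.5  0.9 -0.6] tilt 0.01
  shift units xyz [ 0.003 -0.001  0.395]  turn wz units 0.0
orange [([236.4, 202.0], 17), ([231.6, 220.3], 13)]
0 hole [282.9 231. ] trapped z.088 [282.8 219.2] head home [282.9 215.9] up20 [283. 208.]
1 hole [231.8 231.2] trapped z.088 [231.9 219.4] head home [231.6 216.1] up20 [231.2 208.2]
2 hole [281.6 204.2] trapped z.088 [281.5 193.5] head home [281.6 190.3] up20 [281.7 182.9]
3 hole [235.3 204.3] trapped z.088 [235.3 193.6] head home [235.1 190.4] up20 [234.7 183. ]
dark [([229.3, 187.7], 47), ([236.5, 190.6], 58), ([231.4, 207.4], 95)]
```

Call:
move_arm --rows '[{"x": 0,"y": 0,"z": 0.1,"wx": 0,"wy": 0,"wz": 0,"gripper": 1},{"x": 0,"y": 0,"z": 0.1,"wx": 0,"wy": 0,"wz": 0,"gripper": 1},{"x": 0,"y": 0,"z": 0.06,"wx": 0,"wy": 0,"wz": 0,"gripper": 1},{"x": 0,"y": 0,"z": 0.05,"wx": 0,"wy": 0,"wz": 0,"gripper": 1},{"x": 0,"y": 0,"z": 0.05,"wx": 0,"wy": 0,"wz": 0,"gripper": 1},{"x": 0,"y": 0,"z": 0.04,"wx": 0,"wy": 0,"wz": 0,"gripper": 1},{"x": 0,"y": 0,"z": 0,"wx": 0,"wy": 0,"wz": 0,"gripper": 1},{"x": 0,"y": 0,"z": 0,"wx": 0,"wy": 0,"wz": 0,"gripper": 1}]'

```text
time: 27.45
position: [0.6378, -0.0613, 0.1202]
eef_rot: [[0.187, 0.982, -0.001], [0.982, -0.187, 0.0], [-0.0, -0.001, -1.0]]
contact_force: [-2.8, 1.3, 6.8]
gripper_width: 0.001
grip_force: 3.2
```

Call:
move_arm --rows '[{"x": 0,"y": 0,"z": -0.2,"wx": 0,"wy": 0,"wz": 0,"gripper": 0.8},{"x": 0,"y": 0,"z": -0.38,"wx": 0,"wy": 0,"wz": 0,"gripper": 0.45},{"x": 0,"y": 0,"z": -0.38,"wx": 0,"wy": 0,"wz": 0,"gripper": 0.45},{"x": 0,"y": 0,"z": 0,"wx": 0,"wy": 0,"wz": 0.184,"gripper": 0.45},{"x": 0,"y": 0,"z": 0,"wx": 0,"wy": 0,"wz": 0.184,"gripper": 0.45},{"x": 0,"y": 0,"z": 0,"wx": 0,"wy": 0,"wz": 0.184,"gripper": 0.45},{"x": 0,"y": 0,"z": 0,"wx": 0,"wy": 0,"wz": 0.184,"gripper": 0.45},{"x": 0,"y": 0,"z": 0,"wx": 0,"wy": 0,"wz": 0.184,"gripper": 0.45}]'

```text
time: 28.25
position: [0.6375, -0.0612, 0.2336]
eef_rot: [[0.794, 0.608, -0.001], [0.608, -0.794, 0.0], [-0.001, -0.001, -1.0]]
contact_force: [-0.4, 1.1, 0.4]
gripper_width: 0.549
grip_force: 0.0
```

```bash
python3 -c "
from h import *
plan(.50,-.345,.2,-168);buttons()"
```

```text
t 28.25 pos [ 0.6375 -0.0612  0.2336] thy -52.53 q6 43.1 w 46.6 F [-0.4  1.1  0.4] tilt 0.07
  shift units xyz [-2.348  1.18   0.281]  turn wz units 2.566
orange [([236.0, 203.1], 27), ([232.0, 229.7], 28)]
0 hole [282.9 231. ] trapped z.088 [282.8 219.2] head home [282.9 215.9] up20 [283. 208.]
1 hole [231.8 231.2] trapped z.088 [231.9 219.4] head home [231.6 216.1] up20 [231.2 208.2]
2 hole [281.6 204.2] trapped z.088 [281.5 193.5] head home [281.6 190.3] up20 [281.7 182.9]
3 hole [235.3 204.3] trapped z.088 [235.3 193.6] head home [235.1 190.4] up20 [234.7 183. ]
dark [([235.9, 190.1], 72), ([231.6, 215.5], 89)]
```

Two pegs are home with their buttons out. Next is the third peg.

Call:
move_arm --rows '[{"x": 0,"y": 0,"z": 0,"wx": 0,"wy": 0,"wz": 0.185,"gripper": 0.45},{"x": 0,"y": 0,"z": 0,"wx": 0,"wy": 0,"wz": 0.185,"gripper": 0.45},{"x": 0,"y": 0,"z": 0,"wx": 0,"wy": 0,"wz": 0.185,"gripper": 0.45},{"x": 0,"y": 0,"z": 0,"wx": 0,"wy": 0,"wz": 0.185,"gripper": 0.45},{"x": 0,"y": 0,"z": 0,"wx": 0,"wy": 0,"wz": 0.185,"gripper": 0.45},{"x": 0,"y": 0,"z": 0,"wx": 0,"wy": 0,"wz": 0.185,"gripper": 0.45},{"x": 0,"y": 0,"z": 0,"wx": 0,"wy": 0,"wz": 0.185,"gripper": 0.45},{"x": 0,"y": 0,"z": 0,"wx": 0,"wy": 0,"wz": 0.185,"gripper": 0.45}]'

```text
time: 29.1
position: [0.6376, -0.0612, 0.2337]
eef_rot: [[0.875, -0.485, -0.001], [-0.485, -0.875, 0.0], [-0.001, 0.0, -1.0]]
contact_force: [0.6, 0.4, -0.1]
gripper_width: 0.55
grip_force: 0.0
```

Call:
move_arm --rows '[{"x": 0,"y": 0,"z": 0,"wx": 0,"wy": 0,"wz": 0.185,"gripper": 0.45},{"x": 0,"y": 0,"z": 0,"wx": 0,"wy": 0,"wz": 0.185,"gripper": 0.45},{"x": 0,"y": 0,"z": 0,"wx": 0,"wy": 0,"wz": 0.185,"gripper": 0.45},{"x": 0,"y": 0,"z": 0,"wx": 0,"wy": 0,"wz": 0.185,"gripper": 0.45},{"x": 0,"y": 0,"z": 0,"wx": 0,"wy": 0,"wz": 0.185,"gripper": 0.45},{"x": 0,"y": 0,"z": 0,"wx": 0,"wy": 0,"wz": 0.185,"gripper": 0.45},{"x": 0,"y": 0,"z": 0,"wx": 0,"wy": 0,"wz": 0,"gripper": 0.45},{"x": 0,"y": 0,"z": 0,"wx": 0,"wy": 0,"wz": 0,"gripper": 0.45}]'

```text
time: 29.9
position: [0.6377, -0.0613, 0.234]
eef_rot: [[0.2, -0.98, -0.001], [-0.98, -0.2, 0.0], [-0.0, 0.001, -1.0]]
contact_force: [1.1, -0.6, 0.7]
gripper_width: 0.55
grip_force: 0.0
```

```bash
python3 -c "
from h import *
plan(.5012-.0039,-.3457-.0008,.15,-169)"
```

```text
t 29.9 pos [ 0.6377 -0.0613  0.234 ] thy -168.49 q6 159.1 w 46.7 F [ 1.1 -0.6  0.7] tilt 0.05
  shift units xyz [2.096 1.62  0.701]  turn wz units 0.011
```

Call:
move_arm --rows '[{"x": 0.262,"y": 0.2,"z": 0,"wx": 0,"wy": 0,"wz": 0,"gripper": 0.45},{"x": 0.262,"y": 0.203,"z": 0,"wx": 0,"wy": 0,"wz": 0,"gripper": 0.45},{"x": 0.262,"y": 0.203,"z": 0,"wx": 0,"wy": 0,"wz": 0,"gripper": 0.45},{"x": 0.262,"y": 0.203,"z": 0,"wx": 0,"wy": 0,"wz": 0,"gripper": 0.45},{"x": 0.262,"y": 0.203,"z": 0,"wx": 0,"wy": 0,"wz": 0,"gripper": 0.45},{"x": 0.262,"y": 0.203,"z": 0,"wx": 0,"wy": 0,"wz": 0,"gripper": 0.45},{"x": 0.262,"y": 0.203,"z": 0,"wx": 0,"wy": 0,"wz": 0,"gripper": 0.45},{"x": 0.262,"y": 0.202,"z": 0,"wx": 0,"wy": 0,"wz": 0,"gripper": 0.45}]'

```text
time: 30.7
position: [0.4955, -0.3473, 0.2345]
eef_rot: [[0.199, -0.98, 0.0], [-0.98, -0.199, -0.0], [0.0, -0.0, -1.0]]
contact_force: [0.9, -0.3, 0.1]
gripper_width: 0.549
grip_force: 0.0
```

Call:
move_arm --rows '[{"x": 0,"y": 0,"z": 0.2,"wx": 0,"wy": 0,"wz": 0,"gripper": 0.45},{"x": 0,"y": 0,"z": 0.3,"wx": 0,"wy": 0,"wz": 0,"gripper": 0.45},{"x": 0,"y": 0,"z": 0.2,"wx": 0,"wy": 0,"wz": 0,"gripper": 0.45},{"x": 0,"y": 0,"z": 0,"wx": 0,"wy": 0,"wz": 0,"gripper": 0.45},{"x": 0,"y": 0,"z": 0,"wx": 0,"wy": 0,"wz": 0,"gripper": 0.45},{"x": 0,"y": 0,"z": 0,"wx": 0,"wy": 0,"wz": 0,"gripper": 0.45},{"x": 0,"y": 0,"z": 0,"wx": 0,"wy": 0,"wz": 0,"gripper": 0.45},{"x": 0,"y": 0,"z": 0,"wx": 0,"wy": 0,"wz": 0,"gripper": 0.45}]'

```text
time: 31.5
position: [0.4974, -0.3465, 0.1523]
eef_rot: [[0.196, -0.981, 0.002], [-0.981, -0.196, -0.002], [0.002, -0.002, -1.0]]
contact_force: [0.2, -0.0, 0.7]
gripper_width: 0.549
grip_force: 0.0
```

```bash
python3 -c "
from h import *
plan(.5012-.0039,-.3457-.0008,.067,-169)"
```

```text
t 31.5 pos [ 0.4974 -0.3465  0.1523] thy -168.7 q6 129.7 w 46.7 F [ 0.2 -0.   0.7] tilt 0.17
  shift units xyz [-0.002  0.002  0.711]  turn wz units 0.007
```

Call:
move_arm --rows '[{"x": 0,"y": 0,"z": 0.2,"wx": 0,"wy": 0,"wz": 0,"gripper": 0.45},{"x": 0,"y": 0,"z": 0.2,"wx": 0,"wy": 0,"wz": 0,"gripper": 0.45},{"x": 0,"y": 0,"z": 0.2,"wx": 0,"wy": 0,"wz": 0,"gripper": 0.45},{"x": 0,"y": 0,"z": 0.1,"wx": 0,"wy": 0,"wz": 0,"gripper": 0.45},{"x": 0,"y": 0,"z": 0,"wx": 0,"wy": 0,"wz": 0,"gripper": 0.45},{"x": 0,"y": 0,"z": 0,"wx": 0,"wy": 0,"wz": 0,"gripper": 0.45},{"x": 0,"y": 0,"z": 0,"wx": 0,"wy": 0,"wz": 0,"gripper": 0.45},{"x": 0,"y": 0,"z": 0,"wx": 0,"wy": 0,"wz": 0,"gripper": 0.45}]'

```text
time: 32.3
position: [0.4974, -0.3468, 0.0682]
eef_rot: [[0.195, -0.981, 0.002], [-0.981, -0.195, -0.002], [0.002, -0.002, -1.0]]
contact_force: [0.3, -0.1, -0.2]
gripper_width: 0.547
grip_force: 0.0
```

Call:
move_arm --rows '[{"x": 0,"y": 0,"z": 0,"wx": 0,"wy": 0,"wz": 0,"gripper": 0.5},{"x": 0,"y": 0,"z": 0,"wx": 0,"wy": 0,"wz": 0,"gripper": 0.6},{"x": 0,"y": 0,"z": 0,"wx": 0,"wy": 0,"wz": 0,"gripper": 0.68},{"x": 0,"y": 0,"z": 0,"wx": 0,"wy": 0,"wz": 0,"gripper": 0.74},{"x": 0,"y": 0,"z": 0,"wx": 0,"wy": 0,"wz": 0,"gripper": 0.8},{"x": 0,"y": 0,"z": 0,"wx": 0,"wy": 0,"wz": 0,"gripper": 0.9},{"x": 0,"y": 0,"z": 0,"wx": 0,"wy": 0,"wz": 0,"gripper": 0.9},{"x": 0,"y": 0,"z": 0,"wx": 0,"wy": 0,"wz": 0,"gripper": 0.9}]' --grip_force 40

```text
time: 33.1
position: [0.4973, -0.3464, 0.0672]
eef_rot: [[0.195, -0.981, 0.002], [-0.981, -0.195, -0.001], [0.001, -0.002, -1.0]]
contact_force: [3.5, -0.3, 4.2]
gripper_width: 0.222
grip_force: 41.7
```

Call:
move_arm --rows '[{"x": 0,"y": 0,"z": -0.15,"wx": 0,"wy": 0,"wz": 0,"gripper": 0.9},{"x": 0,"y": 0,"z": -0.3,"wx": 0,"wy": 0,"wz": 0,"gripper": 0.9},{"x": 0,"y": 0,"z": -0.35,"wx": 0,"wy": 0,"wz": 0,"gripper": 0.9},{"x": 0,"y": 0,"z": -0.35,"wx": 0,"wy": 0,"wz": 0,"gripper": 0.9},{"x": 0,"y": 0,"z": -0.2,"wx": 0,"wy": 0,"wz": -0.185,"gripper": 0.9},{"x": 0,"y": 0,"z": 0,"wx": 0,"wy": 0,"wz": -0.185,"gripper": 0.9},{"x": 0,"y": 0,"z": 0,"wx": 0,"wy": 0,"wz": -0.185,"gripper": 0.9},{"x": 0,"y": 0,"z": 0,"wx": 0,"wy": 0,"wz": -0.185,"gripper": 0.9}]'

```text
time: 33.9
position: [0.4946, -0.3452, 0.2271]
eef_rot: [[0.706, -0.708, -0.004], [-0.708, -0.706, 0.002], [-0.004, 0.002, -1.0]]
contact_force: [-0.7, 0.4, -1.7]
gripper_width: 0.222
grip_force: 40.6
```

Call:
move_arm --rows '[{"x": 0,"y": 0,"z": 0,"wx": 0,"wy": 0,"wz": -0.185,"gripper": 0.9},{"x": 0,"y": 0,"z": 0,"wx": 0,"wy": 0,"wz": -0.185,"gripper": 0.9},{"x": 0,"y": 0,"z": 0,"wx": 0,"wy": 0,"wz": -0.185,"gripper": 0.9},{"x": 0,"y": 0,"z": 0,"wx": 0,"wy": 0,"wz": -0.185,"gripper": 0.9},{"x": 0,"y": 0,"z": 0,"wx": 0,"wy": 0,"wz": -0.185,"gripper": 0.9},{"x": 0,"y": 0,"z": 0,"wx": 0,"wy": 0,"wz": -0.185,"gripper": 0.9},{"x": 0,"y": 0,"z": 0,"wx": 0,"wy": 0,"wz": -0.185,"gripper": 0.9},{"x": 0,"y": 0,"z": 0,"wx": 0,"wy": 0,"wz": -0.185,"gripper": 0.9}]'

```text
time: 34.7
position: [0.4944, -0.3451, 0.2265]
eef_rot: [[0.93, 0.367, -0.005], [0.367, -0.93, 0.003], [-0.004, -0.004, -1.0]]
contact_force: [0.4, -0.2, -2.3]
gripper_width: 0.222
grip_force: 40.6
```

Call:
move_arm --rows '[{"x": 0,"y": 0,"z": 0,"wx": 0,"wy": 0,"wz": -0.185,"gripper": 0.9},{"x": 0,"y": 0,"z": 0,"wx": 0,"wy": 0,"wz": -0.185,"gripper": 0.9},{"x": 0,"y": 0,"z": 0,"wx": 0,"wy": 0,"wz": -0.185,"gripper": 0.9},{"x": 0,"y": 0,"z": 0,"wx": 0,"wy": 0,"wz": -0.185,"gripper": 0.9},{"x": 0,"y": 0,"z": 0,"wx": 0,"wy": 0,"wz": -0.185,"gripper": 0.9},{"x": 0,"y": 0,"z": 0,"wx": 0,"wy": 0,"wz": -0.185,"gripper": 0.9},{"x": 0,"y": 0,"z": 0,"wx": 0,"wy": 0,"wz": -0.18,"gripper": 0.9},{"x": 0,"y": 0,"z": 0,"wx": 0,"wy": 0,"wz": 0,"gripper": 0.9}]'

```text
time: 35.5
position: [0.4947, -0.3452, 0.2267]
eef_rot: [[0.187, 0.982, -0.004], [0.982, -0.187, 0.002], [0.001, -0.005, -1.0]]
contact_force: [0.2, -0.4, -1.5]
gripper_width: 0.225
grip_force: 40.6
```

```bash
python3 -c "
from h import *
S=sockets(.5942,.0034,-10.8)
plan(*S[2],.225,-10.8)"
```

```text
t 35.5 pos [ 0.4947 -0.3452  0.2267] thy -10.8 q6 -28.2 w 19.1 F [ 0.2 -0.4 -1.5] tilt 0.28
  shift units xyz [ 3.467 -0.188  0.02 ]  turn wz units -0.0
```

Call:
move_arm --rows '[{"x": 0.347,"y": -0.019,"z": 0,"wx": 0,"wy": 0,"wz": 0,"gripper": 0.9},{"x": 0.347,"y": -0.019,"z": 0,"wx": 0,"wy": 0,"wz": 0,"gripper": 0.9},{"x": 0.347,"y": -0.019,"z": 0,"wx": 0,"wy": 0,"wz": 0,"gripper": 0.9},{"x": 0.347,"y": -0.019,"z": 0,"wx": 0,"wy": 0,"wz": 0,"gripper": 0.9},{"x": 0.347,"y": -0.019,"z": 0,"wx": 0,"wy": 0,"wz": 0,"gripper": 0.9},{"x": 0.347,"y": -0.019,"z": 0,"wx": 0,"wy": 0,"wz": 0,"gripper": 0.9},{"x": 0.347,"y": -0.019,"z": 0,"wx": 0,"wy": 0,"wz": 0,"gripper": 0.9},{"x": 0.347,"y": -0.019,"z": 0,"wx": 0,"wy": 0,"wz": 0,"gripper": 0.9}]'

```text
time: 36.3
position: [0.5396, -0.0139, 0.2276]
eef_rot: [[0.191, 0.982, -0.003], [0.982, -0.191, -0.0], [-0.001, -0.003, -1.0]]
contact_force: [0.3, -0.3, -1.9]
gripper_width: 0.221
grip_force: 40.6
```

Call:
move_arm --rows '[{"x": 0.347,"y": -0.018,"z": 0,"wx": 0,"wy": 0,"wz": 0,"gripper": 0.9},{"x": 0.344,"y": -0.018,"z": 0,"wx": 0,"wy": 0,"wz": 0,"gripper": 0.9},{"x": 0,"y": 0,"z": 0.2,"wx": 0,"wy": 0,"wz": 0,"gripper": 0.9},{"x": 0,"y": 0,"z": 0.2,"wx": 0,"wy": 0,"wz": 0,"gripper": 0.9},{"x": 0,"y": 0,"z": 0.17,"wx": 0,"wy": 0,"wz": 0,"gripper": 0.9},{"x": 0,"y": 0,"z": 0,"wx": 0,"wy": 0,"wz": 0,"gripper": 0.9},{"x": 0,"y": 0,"z": 0,"wx": 0,"wy": 0,"wz": 0,"gripper": 0.9},{"x": 0,"y": 0,"z": 0,"wx": 0,"wy": 0,"wz": 0,"gripper": 0.9}]'

```text
time: 37.1
position: [0.5529, 0.0668, 0.1613]
eef_rot: [[0.188, 0.982, 0.002], [0.982, -0.188, -0.0], [0.0, 0.002, -1.0]]
contact_force: [0.4, -0.3, -1.9]
gripper_width: 0.223
grip_force: 40.6
```

```bash
python3 - <<'E'
from h import *
S=sockets(.5942,.0034,-10.8)
plan(*S[2],.096,-10.8)
f=imaging.grab_frame('scene');im=f['color'].astype(int)[...,1]
s=status.state();p=np.array(s['position'])
for z in (.125,.12): print('pred peg edges z',z,proj(f,sq(p[0],p[1],.01,z,-10.8)[:2]).round(1).tolist())
for z in (.086,.05): print('sock edges',z,proj(f,sq(*S[2],.0145,z,-10.8)[:2]).round(1).tolist())
for z in (.122,.086,.05):
    r=int(round(proj(f,[S[2][0]+.012,S[2][1],z])[0][1])); print(z,r,list(zip(range(268,296),im[r,268:296].tolist())))
E
```

```text
t 37.1 pos [0.5529 0.0668 0.1613] thy -10.86 q6 13.3 w 19.0 F [ 0.4 -0.3 -1.9] tilt 0.1
  shift units xyz [ 0.004 -0.022  0.544]  turn wz units -0.001
pred peg edges z 0.125 [[286.0, 182.5], [277.3, 182.5]]
pred peg edges z 0.12 [[285.9, 184.4], [277.3, 184.4]]
sock edges 0.086 [[287.8, 197.3], [275.5, 197.3]]
sock edges 0.05 [[287.5, 210.2], [275.4, 210.2]]
0.122 183 [(268, 128), (269, 132), (270, 129), (271, 128), (272, 131), (273, 129), (274, 130), (275, 131), (276, 129), (277, 109), (278, 87), (279, 83), (280, 82), (281, 82), (282, 83), (283, 82), (284, 83), (285, 88), (286, 111), (287, 130), (288, 132), (289, 131), (290, 132), (291, 131), (292, 132), (293, 129), (294, 131), (295, 131)]
0.086 197 [(268, 131), (269, 131), (270, 131), (271, 133), (272, 132), (273, 130), (274, 129), (275, 131), (276, 146), (277, 152), (278, 148), (279, 149), (280, 149), (281, 150), (282, 149), (283, 150), (284, 148), (285, 148), (286, 153), (287, 156), (288, 148), (289, 134), (290, 130), (291, 132), (292, 130), (293, 134), (294, 133), (295, 134)]
0.05 210 [(268, 149), (269, 156), (270, 156), (271, 156), (272, 148), (273, 145), (274, 144), (275, 134), (276, 121), (277, 116), (278, 116), (279, 115), (280, 117), (281, 117), (282, 114), (283, 114), (284, 116), (285, 117), (286, 119), (287, 125), (288, 140), (289, 151), (290, 156), (291, 156), (292, 156), (293, 149), (294, 145), (295, 148)]
```

Edge positions agree to 0.3 px, so I insert.

Call:
move_arm --rows '[{"x": 0.003,"y": -0.013,"z": 0.05,"wx": 0,"wy": 0,"wz": 0,"gripper": 0.9},{"x": 0,"y": 0,"z": 0.06,"wx": 0,"wy": 0,"wz": 0,"gripper": 0.9},{"x": 0,"y": 0,"z": 0.06,"wx": 0,"wy": 0,"wz": 0,"gripper": 0.9},{"x": 0,"y": 0,"z": 0.06,"wx": 0,"wy": 0,"wz": 0,"gripper": 0.9},{"x": 0,"y": 0,"z": 0.06,"wx": 0,"wy": 0,"wz": 0,"gripper": 0.9},{"x": 0,"y": 0,"z": 0.06,"wx": 0,"wy": 0,"wz": 0,"gripper": 0.9},{"x": 0,"y": 0,"z": 0,"wx": 0,"wy": 0,"wz": 0,"gripper": 0.9},{"x": 0,"y": 0,"z": 0,"wx": 0,"wy": 0,"wz": 0,"gripper": 0.9}]'

```text
time: 37.95
position: [0.5505, 0.0676, 0.1179]
eef_rot: [[0.187, 0.982, -0.001], [0.982, -0.187, -0.0], [-0.0, -0.001, -1.0]]
contact_force: [-0.2, -0.2, -2.3]
gripper_width: 0.224
grip_force: 40.5
```

```bash
python3 -c "
from h import *
S=sockets(.5942,.0034,-10.8)
plan(*S[2],.0955,-10.8)"
```

```text
t 37.95 pos [0.5505 0.0676 0.1179] thy -10.79 q6 13.3 w 19.0 F [-0.2 -0.2 -2.3] tilt 0.04
  shift units xyz [ 0.001 -0.     0.186]  turn wz units 0.0
```

Call:
move_arm --rows '[{"x": 0,"y": 0,"z": 0.05,"wx": 0,"wy": 0,"wz": 0,"gripper": 0.9},{"x": 0,"y": 0,"z": 0.05,"wx": 0,"wy": 0,"wz": 0,"gripper": 0.9},{"x": 0,"y": 0,"z": 0.05,"wx": 0,"wy": 0,"wz": 0,"gripper": 0.9},{"x": 0,"y": 0,"z": 0.037,"wx": 0,"wy": 0,"wz": 0,"gripper": 0.9},{"x": 0,"y": 0,"z": 0,"wx": 0,"wy": 0,"wz": 0,"gripper": 0.9},{"x": 0,"y": 0,"z": 0,"wx": 0,"wy": 0,"wz": 0,"gripper": 0.9},{"x": 0,"y": 0,"z": 0,"wx": 0,"wy": 0,"wz": 0,"gripper": 0.9},{"x": 0,"y": 0,"z": 0,"wx": 0,"wy": 0,"wz": 0,"gripper": 0.9}]'

```text
time: 38.75
position: [0.5508, 0.0676, 0.096]
eef_rot: [[0.187, 0.982, 0.0], [0.982, -0.187, 0.0], [0.0, 0.0, -1.0]]
contact_force: [0.4, 0.0, -1.6]
gripper_width: 0.224
grip_force: 40.7
```

Call:
move_arm --rows '[{"x": 0,"y": 0,"z": 0,"wx": 0,"wy": 0,"wz": 0,"gripper": 0.7},{"x": 0,"y": 0,"z": 0,"wx": 0,"wy": 0,"wz": 0,"gripper": 0.6},{"x": 0,"y": 0,"z": 0,"wx": 0,"wy": 0,"wz": 0,"gripper": 0.55},{"x": 0,"y": 0,"z": 0,"wx": 0,"wy": 0,"wz": 0,"gripper": 0.55},{"x": 0,"y": 0,"z": -0.25,"wx": 0,"wy": 0,"wz": 0,"gripper": 0.55},{"x": 0,"y": 0,"z": -0.35,"wx": 0,"wy": 0,"wz": 0,"gripper": 0.55},{"x": 0,"y": 0,"z": 0,"wx": 0,"wy": 0,"wz": 0,"gripper": 1},{"x": 0,"y": 0,"z": 0,"wx": 0,"wy": 0,"wz": 0,"gripper": 1}]'

```text
time: 39.55
position: [0.5519, 0.0677, 0.1695]
eef_rot: [[0.187, 0.982, 0.004], [0.982, -0.187, 0.0], [0.001, 0.004, -1.0]]
contact_force: [-0.4, -0.3, -0.1]
gripper_width: 0.117
grip_force: 0.0
```

Call:
move_arm --rows '[{"x": 0,"y": 0,"z": 0,"wx": 0,"wy": 0,"wz": 0,"gripper": 1},{"x": 0,"y": 0,"z": 0,"wx": 0,"wy": 0,"wz": 0,"gripper": 1},{"x": 0,"y": 0,"z": 0,"wx": 0,"wy": 0,"wz": 0,"gripper": 1},{"x": 0,"y": 0,"z": 0,"wx": 0,"wy": 0,"wz": 0,"gripper": 1},{"x": 0,"y": 0,"z": 0,"wx": 0,"wy": 0,"wz": 0,"gripper": 1},{"x": 0,"y": 0,"z": 0,"wx": 0,"wy": 0,"wz": 0,"gripper": 1},{"x": 0,"y": 0,"z": 0,"wx": 0,"wy": 0,"wz": 0,"gripper": 1},{"x": 0,"y": 0,"z": 0,"wx": 0,"wy": 0,"wz": 0,"gripper": 1}]'

```text
time: 40.35
position: [0.5507, 0.0676, 0.1678]
eef_rot: [[0.187, 0.982, 0.0], [0.982, -0.187, -0.0], [0.0, 0.0, -1.0]]
contact_force: [-0.9, -0.2, -0.3]
gripper_width: 0.004
grip_force: 0.0
```

```bash
python3 -c "
from h import *
S=sockets(.5942,.0034,-10.8)
plan(*S[2],.12,-10.8);buttons()"
```

```text
t 40.35 pos [0.5507 0.0676 0.1678] thy -10.79 q6 13.3 w 0.4 F [-0.9 -0.2 -0.3] tilt 0.01
  shift units xyz [ 0.001 -0.002  0.398]  turn wz units 0.0
orange [([281.5, 193.9], 14), ([236.0, 203.1], 27), ([232.0, 229.7], 28)]
0 hole [282.9 231. ] trapped z.088 [282.8 219.2] head home [282.9 215.9] up20 [283. 208.]
1 hole [231.8 231.2] trapped z.088 [231.9 219.4] head home [231.6 216.1] up20 [231.2 208.2]
2 hole [281.6 204.2] trapped z.088 [281.5 193.5] head home [281.6 190.3] up20 [281.7 182.9]
3 hole [235.3 204.3] trapped z.088 [235.3 193.6] head home [235.1 190.4] up20 [234.7 183. ]
dark [([235.8, 190.1], 71), ([281.7, 186.2], 23), ([231.7, 215.4], 88)]
```

Trapped as before. I push it home, rise and look for the wheels.

Call:
move_arm --rows '[{"x": 0,"y": 0,"z": 0.1,"wx": 0,"wy": 0,"wz": 0,"gripper": 1},{"x": 0,"y": 0,"z": 0.1,"wx": 0,"wy": 0,"wz": 0,"gripper": 1},{"x": 0,"y": 0,"z": 0.06,"wx": 0,"wy": 0,"wz": 0,"gripper": 1},{"x": 0,"y": 0,"z": 0.05,"wx": 0,"wy": 0,"wz": 0,"gripper": 1},{"x": 0,"y": 0,"z": 0.05,"wx": 0,"wy": 0,"wz": 0,"gripper": 1},{"x": 0,"y": 0,"z": 0.045,"wx": 0,"wy": 0,"wz": 0,"gripper": 1},{"x": 0,"y": 0,"z": 0,"wx": 0,"wy": 0,"wz": 0,"gripper": 1},{"x": 0,"y": 0,"z": 0,"wx": 0,"wy": 0,"wz": 0,"gripper": 1}]'

```text
time: 41.2
position: [0.5506, 0.0677, 0.1201]
eef_rot: [[0.187, 0.982, -0.001], [0.982, -0.187, 0.0], [-0.0, -0.001, -1.0]]
contact_force: [-3.4, -0.1, 8.3]
gripper_width: -0.002
grip_force: 4.2
```

Call:
move_arm --rows '[{"x": 0,"y": 0,"z": -0.2,"wx": 0,"wy": 0,"wz": 0,"gripper": 0.8},{"x": 0,"y": 0,"z": -0.38,"wx": 0,"wy": 0,"wz": 0,"gripper": 0.2},{"x": 0,"y": 0,"z": -0.38,"wx": 0,"wy": 0,"wz": 0,"gripper": 0.2},{"x": 0,"y": 0,"z": 0,"wx": 0,"wy": 0,"wz": 0,"gripper": 0.2},{"x": 0,"y": 0,"z": 0,"wx": 0,"wy": 0,"wz": 0,"gripper": 0.2},{"x": 0,"y": 0,"z": 0,"wx": 0,"wy": 0,"wz": 0,"gripper": 0.2},{"x": 0,"y": 0,"z": 0,"wx": 0,"wy": 0,"wz": 0,"gripper": 0.2},{"x": 0,"y": 0,"z": 0,"wx": 0,"wy": 0,"wz": 0,"gripper": 0.2}]'

```text
time: 42.0
position: [0.5495, 0.0676, 0.2323]
eef_rot: [[0.187, 0.982, -0.004], [0.982, -0.187, -0.0], [-0.001, -0.004, -1.0]]
contact_force: [0.6, -0.5, -0.1]
gripper_width: 0.8
grip_force: 0.0
```

```bash
python3 - <<'E'
from h import *
plan(.5,.3,.2,-10.8);f=buttons()
out=[f['color'][120:280,200:420,::-1]]
t=imaging.grab_frame('top'); out.append(t['color'][120:280,120:340,::-1])
cv2.imwrite('pics/w1.png',np.vstack([cv2.resize(o,(412,300),interpolation=cv2.INTER_CUBIC) for o in out]))
for c in ('scene','top'):
    print(c,[(np.round(d['centre'],3).tolist(),round(d['conf'],2)) for d in imaging.look_for('wheel_a',c)])
E
```

```text
t 42.0 pos [0.5495 0.0676 0.2323] thy -10.79 q6 13.3 w 68.0 F [ 0.6 -0.5 -0.1] tilt 0.21
  shift units xyz [ 1.826 -0.767  0.271]  turn wz units 0.0
orange [([236.0, 203.1], 27), ([281.6, 202.6], 20), ([232.0, 229.7], 28)]
0 hole [282.9 231. ] trapped z.088 [282.8 219.2] head home [282.9 215.9] up20 [283. 208.]
1 hole [231.8 231.2] trapped z.088 [231.9 219.4] head home [231.6 216.1] up20 [231.2 208.2]
2 hole [281.6 204.2] trapped z.088 [281.5 193.5] head home [281.6 190.3] up20 [281.7 182.9]
3 hole [235.3 204.3] trapped z.088 [235.3 193.6] head home [235.1 190.4] up20 [234.7 183. ]
dark [([235.9, 190.1], 72), ([281.5, 190.2], 75), ([231.7, 215.4], 89)]
scene [([0.556, 0.472, 0.01], 0.93), ([0.755, 0.35, 0.02], 0.8), ([0.467, 0.338, 0.013], 0.75), ([0.389, -0.086, 0.038], 0.7), ([0.601, 0.294, 0.019], 0.68)]
top [([0.738, 0.356, 0.011], 0.83), ([0.54, 0.472, 0.015], 0.79), ([0.445, 0.346, 0.017], 0.68), ([0.581, 0.301, 0.015], 0.57)]
```

View pics/w1.png

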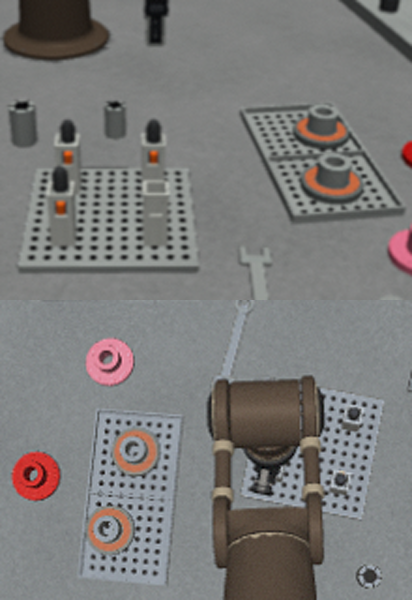

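All three buttons are out, at (236,203), (282,203) and (232,230) in the scene view. The lower wheel has been shifted about 2 cm toward the lip but still lies flat in its bay. I measure both wheels from the copper rings.

```bash
cat >> h.py <<'E'
def wheels(z=.016,cams=('scene','top')):
    for c in cams:
        f=imaging.grab_frame(c); h=cv2.cvtColor(f['color'],cv2.COLOR_RGB2HSV).astype(int)
        m=(h[...,0]>3)&(h[...,0]<20)&(h[...,1]>70)&(h[...,1]<190)&(h[...,2]>110)
        box=np.zeros(m.shape,bool)
        if c=='top': box[170:290,150:225]=1
        else: box[160:240,325:415]=1
        for b in blobs(m&box,40):
            ct=cv2.findContours(b[2].astype(np.uint8),0,1)[0]; P=np.vstack(ct).reshape(-1,2)
            H=cv2.convexHull(P).reshape(-1,2); w=back(f,H,z)*1000
            (cx,cy),r=cv2.minEnclosingCircle(w.astype(np.float32)); M=cv2.moments(back(f,H,z).astype(np.float32).reshape(-1,1,2)*1000)
            print(c,b[0].round(1),int(b[1]),'circle',round(cx,1),round(cy,1),round(r,1),'centroid',round(M['m10']/M['m00'],1),round(M['m01']/M['m00'],1))
E
python3 -c "
from h import *
wheels()"
```

```text
scene [370.9 190. ] 140 circle 449.9 346.6 37.5 centroid 452.8 345.9
scene [376.6 217.8] 188 circle 584.2 307.2 37.3 centroid 586.4 306.0
top [192.3 200.6] 216 circle 586.3 307.4 36.8 centroid 585.9 307.5
top [178.4 242.1] 224 circle 452.1 347.4 36.6 centroid 451.8 347.7
```

```bash
python3 -c "
from h import *
plan(.586,.307,.1,-10.8)"
```

```text
t 42.3 pos [0.5506 0.0676 0.2341] thy -10.79 q6 13.3 w 68.3 F [0.3 0.1 0.1] tilt 0.02
  shift units xyz [ 2.015 -0.083  1.117]  turn wz units 0.0
```

Call:
move_arm --rows '[{"x": 0.336,"y": -0.014,"z": 0,"wx": 0,"wy": 0,"wz": 0,"gripper": 0.2},{"x": 0.336,"y": -0.014,"z": 0,"wx": 0,"wy": 0,"wz": 0,"gripper": 0.2},{"x": 0.336,"y": -0.014,"z": 0,"wx": 0,"wy": 0,"wz": 0,"gripper": 0.2},{"x": 0.336,"y": -0.014,"z": 0,"wx": 0,"wy": 0,"wz": 0,"gripper": 0.2},{"x": 0.336,"y": -0.014,"z": 0,"wx": 0,"wy": 0,"wz": 0,"gripper": 0.2},{"x": 0.335,"y": -0.013,"z": 0,"wx": 0,"wy": 0,"wz": 0,"gripper": 0.2},{"x": 0,"y": 0,"z": 0.2,"wx": 0,"wy": 0,"wz": 0,"gripper": 0.2},{"x": 0,"y": 0,"z": 0.3,"wx": 0,"wy": 0,"wz": 0,"gripper": 0.2}]'

```text
time: 43.1
position: [0.5886, 0.31, 0.177]
eef_rot: [[0.185, 0.983, 0.007], [0.983, -0.185, 0.003], [0.004, 0.007, -1.0]]
contact_force: [0.3, 0.8, -0.1]
gripper_width: 0.799
grip_force: 0.0
```

Call:
move_arm --rows '[{"x": 0,"y": 0,"z": 0.3,"wx": 0,"wy": 0,"wz": 0,"gripper": 0.2},{"x": 0,"y": 0,"z": 0.3,"wx": 0,"wy": 0,"wz": 0,"gripper": 0.2},{"x": 0,"y": 0,"z": 0,"wx": 0,"wy": 0,"wz": 0,"gripper": 0.2},{"x": 0,"y": 0,"z": 0,"wx": 0,"wy": 0,"wz": 0,"gripper": 0.2},{"x": 0,"y": 0,"z": 0,"wx": 0,"wy": 0,"wz": 0,"gripper": 0.2},{"x": 0,"y": 0,"z": 0,"wx": 0,"wy": 0,"wz": 0,"gripper": 0.2},{"x": 0,"y": 0,"z": 0,"wx": 0,"wy": 0,"wz": 0,"gripper": 0.2},{"x": 0,"y": 0,"z": 0,"wx": 0,"wy": 0,"wz": 0,"gripper": 0.2}]'

```text
time: 43.9
position: [0.5869, 0.3073, 0.1039]
eef_rot: [[0.187, 0.982, 0.002], [0.982, -0.187, 0.001], [0.001, 0.002, -1.0]]
contact_force: [-1.0, 0.4, 0.6]
gripper_width: 0.802
grip_force: 0.0
```

```bash
python3 -c "
from h import *
plan(.586,.307,.027,-10.8);wheels(cams=('scene',))"
```

```text
t 43.9 pos [0.5869 0.3073 0.1039] thy -10.79 q6 34.7 w 68.2 F [-1.   0.4  0.6] tilt 0.14
  shift units xyz [-0.005 -0.008  0.641]  turn wz units 0.0
scene [369.4 189.9] 127 circle 449.9 346.6 37.5 centroid 452.0 344.3
scene [376.6 217.8] 187 circle 584.3 307.2 37.3 centroid 586.4 306.0
```

Call:
move_arm --rows '[{"x": -0.004,"y": -0.003,"z": 0.2,"wx": 0,"wy": 0,"wz": 0,"gripper": 0.2},{"x": 0,"y": 0,"z": 0.2,"wx": 0,"wy": 0,"wz": 0,"gripper": 0.2},{"x": 0,"y": 0,"z": 0.15,"wx": 0,"wy": 0,"wz": 0,"gripper": 0.2},{"x": 0,"y": 0,"z": 0.075,"wx": 0,"wy": 0,"wz": 0,"gripper": 0.2},{"x": 0,"y": 0,"z": 0,"wx": 0,"wy": 0,"wz": 0,"gripper": 0.2},{"x": 0,"y": 0,"z": 0,"wx": 0,"wy": 0,"wz": 0,"gripper": 0.2},{"x": 0,"y": 0,"z": 0,"wx": 0,"wy": 0,"wz": 0,"gripper": 0.3},{"x": 0,"y": 0,"z": 0,"wx": 0,"wy": 0,"wz": 0,"gripper": 0.36}]' --grip_force 50

```text
time: 44.75
position: [0.5867, 0.307, 0.0287]
eef_rot: [[0.187, 0.982, 0.002], [0.982, -0.187, 0.001], [0.001, 0.002, -1.0]]
contact_force: [-0.7, -0.9, -0.9]
gripper_width: 0.638
grip_force: 0.0
```

Call:
move_arm --rows '[{"x": 0,"y": 0,"z": 0,"wx": 0,"wy": 0,"wz": 0,"gripper": 0.42},{"x": 0,"y": 0,"z": 0,"wx": 0,"wy": 0,"wz": 0,"gripper": 0.46},{"x": 0,"y": 0,"z": 0,"wx": 0,"wy": 0,"wz": 0,"gripper": 0.5},{"x": 0,"y": 0,"z": 0,"wx": 0,"wy": 0,"wz": 0,"gripper": 0.6},{"x": 0,"y": 0,"z": 0,"wx": 0,"wy": 0,"wz": 0,"gripper": 0.6},{"x": 0,"y": 0,"z": 0,"wx": 0,"wy": 0,"wz": 0,"gripper": 0.6},{"x": 0,"y": 0,"z": 0,"wx": 0,"wy": 0,"wz": 0,"gripper": 0.6},{"x": 0,"y": 0,"z": 0,"wx": 0,"wy": 0,"wz": 0,"gripper": 0.6}]'

```text
time: 45.55
position: [0.5859, 0.3068, 0.0281]
eef_rot: [[0.187, 0.982, 0.0], [0.982, -0.187, 0.0], [0.0, 0.0, -1.0]]
contact_force: [-2.3, -0.1, 6.5]
gripper_width: 0.49
grip_force: 51.6
```

Call:
move_arm --rows '[{"x": 0,"y": 0,"z": -0.15,"wx": 0,"wy": 0,"wz": 0,"gripper": 0.6},{"x": 0,"y": 0,"z": -0.3,"wx": 0,"wy": 0,"wz": 0,"gripper": 0.6},{"x": 0,"y": 0,"z": -0.35,"wx": 0,"wy": 0,"wz": 0,"gripper": 0.6},{"x": 0,"y": 0,"z": -0.35,"wx": 0,"wy": 0,"wz": 0,"gripper": 0.6},{"x": 0,"y": 0,"z": -0.3,"wx": 0,"wy": 0,"wz": 0,"gripper": 0.6},{"x": 0,"y": 0,"z": 0,"wx": 0,"wy": 0,"wz": 0,"gripper": 0.6},{"x": 0,"y": 0,"z": 0,"wx": 0,"wy": 0,"wz": 0,"gripper": 0.6},{"x": 0,"y": 0,"z": 0,"wx": 0,"wy": 0,"wz": 0,"gripper": 0.6}]'

```text
time: 46.35
position: [0.584, 0.3057, 0.1988]
eef_rot: [[0.187, 0.982, -0.004], [0.982, -0.187, -0.002], [-0.003, -0.004, -1.0]]
contact_force: [-0.5, 0.2, -3.5]
gripper_width: 0.491
grip_force: 51.4
```

```bash
python3 -c "
from h import *
plan(.6379,-.0610,.2,-10.8);wheels(cams=('scene',))"
```

```text
t 46.35 pos [0.584  0.3057 0.1988] thy -10.8 q6 34.6 w 41.8 F [-0.5  0.2 -3.5] tilt 0.26
  shift units xyz [-2.918  1.014 -0.005]  turn wz units 0.0
scene [370.9 189.9] 141 circle 449.9 346.6 37.5 centroid 452.8 345.9
```

Call:
move_arm --rows '[{"x": -0.324,"y": 0.113,"z": 0,"wx": 0,"wy": 0,"wz": 0,"gripper": 0.6},{"x": -0.324,"y": 0.113,"z": 0,"wx": 0,"wy": 0,"wz": 0,"gripper": 0.6},{"x": -0.324,"y": 0.113,"z": 0,"wx": 0,"wy": 0,"wz": 0,"gripper": 0.6},{"x": -0.324,"y": 0.113,"z": 0,"wx": 0,"wy": 0,"wz": 0,"gripper": 0.6},{"x": -0.324,"y": 0.113,"z": 0,"wx": 0,"wy": 0,"wz": 0,"gripper": 0.6},{"x": -0.324,"y": 0.113,"z": 0,"wx": 0,"wy": 0,"wz": 0,"gripper": 0.6},{"x": -0.324,"y": 0.113,"z": 0,"wx": 0,"wy": 0,"wz": 0,"gripper": 0.6},{"x": -0.324,"y": 0.112,"z": 0,"wx": 0,"wy": 0,"wz": 0,"gripper": 0.6}]'

```text
time: 47.2
position: [0.6323, -0.0208, 0.1985]
eef_rot: [[0.187, 0.982, -0.005], [0.982, -0.187, 0.0], [-0.0, -0.005, -1.0]]
contact_force: [0.0, 0.1, -2.7]
gripper_width: 0.492
grip_force: 51.4
```

Call:
move_arm --rows '[{"x": -0.324,"y": 0.111,"z": 0,"wx": 0,"wy": 0,"wz": 0,"gripper": 0.6},{"x": 0,"y": 0,"z": 0,"wx": 0,"wy": 0,"wz": 0,"gripper": 0.6},{"x": 0,"y": 0,"z": 0.15,"wx": 0,"wy": 0,"wz": 0,"gripper": 0.6},{"x": 0,"y": 0,"z": 0.2,"wx": 0,"wy": 0,"wz": 0,"gripper": 0.6},{"x": 0,"y": 0,"z": 0,"wx": 0,"wy": 0,"wz": 0,"gripper": 0.6},{"x": 0,"y": 0,"z": 0,"wx": 0,"wy": 0,"wz": 0,"gripper": 0.6},{"x": 0,"y": 0,"z": 0,"wx": 0,"wy": 0,"wz": 0,"gripper": 0.6},{"x": 0,"y": 0,"z": 0,"wx": 0,"wy": 0,"wz": 0,"gripper": 0.6}]'

```text
time: 48.0
position: [0.6407, -0.0597, 0.1607]
eef_rot: [[0.187, 0.982, 0.002], [0.982, -0.187, -0.0], [0.0, 0.002, -1.0]]
contact_force: [-0.3, 0.8, -2.3]
gripper_width: 0.491
grip_force: 51.3
```

```bash
python3 -c "
from h import *
plan(.6379,-.0610,.111,-10.8);buttons()"
```

```text
t 48.0 pos [ 0.6407 -0.0597  0.1607] thy -10.76 q6 1.6 w 41.7 F [-0.3  0.8 -2.3] tilt 0.14
  shift units xyz [-0.015 -0.022  0.414]  turn wz units 0.001
orange [([231.3, 198.2], 211), ([281.6, 202.6], 20), ([232.0, 229.7], 28)]
0 hole [282.9 231. ] trapped z.088 [282.8 219.2] head home [282.9 215.9] up20 [283. 208.]
1 hole [231.8 231.2] trapped z.088 [231.9 219.4] head home [231.6 216.1] up20 [231.2 208.2]
2 hole [281.6 204.2] trapped z.088 [281.5 193.5] head home [281.6 190.3] up20 [281.7 182.9]
3 hole [235.3 204.3] trapped z.088 [235.3 193.6] head home [235.1 190.4] up20 [234.7 183. ]
dark [([229.2, 191.4], 123), ([281.5, 190.1], 75), ([231.7, 210.5], 209)]
```

Call:
move_arm --rows '[{"x": -0.013,"y": -0.015,"z": 0,"wx": 0,"wy": 0,"wz": 0,"gripper": 0.6},{"x": 0,"y": 0,"z": 0.06,"wx": 0,"wy": 0,"wz": 0,"gripper": 0.6},{"x": 0,"y": 0,"z": 0.06,"wx": 0,"wy": 0,"wz": 0,"gripper": 0.6},{"x": 0,"y": 0,"z": 0.06,"wx": 0,"wy": 0,"wz": 0,"gripper": 0.6},{"x": 0,"y": 0,"z": 0.06,"wx": 0,"wy": 0,"wz": 0,"gripper": 0.6},{"x": 0,"y": 0,"z": 0,"wx": 0,"wy": 0,"wz": 0,"gripper": 0.6},{"x": 0,"y": 0,"z": 0,"wx": 0,"wy": 0,"wz": 0,"gripper": 0.6},{"x": 0,"y": 0,"z": 0,"wx": 0,"wy": 0,"wz": 0,"gripper": 0.6}]'

```text
time: 48.85
position: [0.638, -0.0612, 0.1308]
eef_rot: [[0.187, 0.982, 0.001], [0.982, -0.187, -0.0], [0.0, 0.001, -1.0]]
contact_force: [0.0, 0.6, -1.7]
gripper_width: 0.487
grip_force: 51.4
```

```bash
python3 -c "
from h import *
plan(.6379,-.0610,.111,-10.8)"
```

```text
t 48.85 pos [ 0.638  -0.0612  0.1308] thy -10.79 q6 1.4 w 41.4 F [ 0.   0.6 -1.7] tilt 0.04
  shift units xyz [ 0.001 -0.001  0.165]  turn wz units 0.0
```

Call:
move_arm --rows '[{"x": 0,"y": 0,"z": 0.05,"wx": 0,"wy": 0,"wz": 0,"gripper": 0.6},{"x": 0,"y": 0,"z": 0.05,"wx": 0,"wy": 0,"wz": 0,"gripper": 0.6},{"x": 0,"y": 0,"z": 0.04,"wx": 0,"wy": 0,"wz": 0,"gripper": 0.6},{"x": 0,"y": 0,"z": 0.025,"wx": 0,"wy": 0,"wz": 0,"gripper": 0.6},{"x": 0,"y": 0,"z": 0,"wx": 0,"wy": 0,"wz": 0,"gripper": 0.6},{"x": 0,"y": 0,"z": 0,"wx": 0,"wy": 0,"wz": 0,"gripper": 0.6},{"x": 0,"y": 0,"z": 0,"wx": 0,"wy": 0,"wz": 0,"gripper": 0.6},{"x": 0,"y": 0,"z": 0,"wx": 0,"wy": 0,"wz": 0,"gripper": 0.6}]'

```text
time: 49.65
position: [0.6377, -0.0611, 0.1107]
eef_rot: [[0.187, 0.982, 0.0], [0.982, -0.187, -0.0], [0.0, 0.0, -1.0]]
contact_force: [-0.6, -0.1, -2.7]
gripper_width: 0.492
grip_force: 51.6
```

Seated within 1 mm, no jam. I release, rise and go toward wheel 2.

Call:
move_arm --rows '[{"x": 0,"y": 0,"z": 0,"wx": 0,"wy": 0,"wz": 0,"gripper": 0.45},{"x": 0,"y": 0,"z": 0,"wx": 0,"wy": 0,"wz": 0,"gripper": 0.3},{"x": 0,"y": 0,"z": 0,"wx": 0,"wy": 0,"wz": 0,"gripper": 0.25},{"x": 0,"y": 0,"z": 0,"wx": 0,"wy": 0,"wz": 0,"gripper": 0.2},{"x": 0,"y": 0,"z": -0.15,"wx": 0,"wy": 0,"wz": 0,"gripper": 0.2},{"x": 0,"y": 0,"z": -0.3,"wx": 0,"wy": 0,"wz": 0,"gripper": 0.2},{"x": 0,"y": 0,"z": -0.35,"wx": 0,"wy": 0,"wz": 0,"gripper": 0.2},{"x": 0,"y": 0,"z": 0,"wx": 0,"wy": 0,"wz": 0,"gripper": 0.2}]'

```text
time: 50.45
position: [0.6427, -0.0619, 0.2148]
eef_rot: [[0.187, 0.982, 0.014], [0.982, -0.187, -0.002], [0.0, 0.014, -1.0]]
contact_force: [1.6, 0.2, 0.7]
gripper_width: 0.798
grip_force: 0.0
```

```bash
python3 - <<'E'
from h import *
plan(.4518,.3466,.1,-10.8);wheels(cams=('top','scene'))
f=imaging.grab_frame('scene'); h=cv2.cvtColor(f['color'],cv2.COLOR_RGB2HSV).astype(int)
m=(h[...,0]>3)&(h[...,0]<20)&(h[...,1]>70)&(h[...,2]>100); m[:185]=0; m[260:]=0; m[:,:205]=0; m[:,300:]=0
for b in blobs(m,15):
    P=np.argwhere(b[2])[:,::-1]; H=cv2.convexHull(P.astype(np.int32)).reshape(-1,2); w=back(f,H,.098)*1000; print(b[0].round(1),int(b[1]),cv2.minEnclosingCircle(w.astype(np.float32)))
E
```

```text
t 50.45 pos [ 0.6427 -0.0619  0.2148] thy -10.78 q6 1.4 w 67.8 F [1.6 0.2 0.7] tilt 0.83
  shift units xyz [ 3.046 -2.213  0.926]  turn wz units 0.0
top [178.4 242.1] 222 circle 452.1 347.4 36.6 centroid 451.9 347.7
scene [370.9 189.9] 141 circle 449.9 346.6 37.5 centroid 452.8 345.9
[281.7 203. ] 31 ((610.3455200195312, 54.88031005859375), 15.197836875915527)
[231.7 218. ] 258 ((636.5036010742188, -61.25225067138672), 37.27808380126953)
```

Call:
move_arm --rows '[{"x": 0.305,"y": -0.216,"z": 0,"wx": 0,"wy": 0,"wz": 0,"gripper": 0.2},{"x": 0.305,"y": -0.216,"z": 0,"wx": 0,"wy": 0,"wz": 0,"gripper": 0.2},{"x": 0.305,"y": -0.216,"z": 0,"wx": 0,"wy": 0,"wz": 0,"gripper": 0.2},{"x": 0.305,"y": -0.216,"z": 0,"wx": 0,"wy": 0,"wz": 0,"gripper": 0.2},{"x": 0.305,"y": -0.216,"z": 0,"wx": 0,"wy": 0,"wz": 0,"gripper": 0.2},{"x": 0.305,"y": -0.216,"z": 0,"wx": 0,"wy": 0,"wz": 0,"gripper": 0.2},{"x": 0.305,"y": -0.216,"z": 0,"wx": 0,"wy": 0,"wz": 0,"gripper": 0.2},{"x": 0.305,"y": -0.216,"z": 0,"wx": 0,"wy": 0,"wz": 0,"gripper": 0.2}]'

```text
time: 51.4
position: [0.4863, 0.2662, 0.2045]
eef_rot: [[0.187, 0.982, -0.004], [0.982, -0.187, -0.002], [-0.002, -0.003, -1.0]]
contact_force: [1.3, 0.4, -0.8]
gripper_width: 0.798
grip_force: 0.0
```

Call:
move_arm --rows '[{"x": 0.305,"y": -0.216,"z": 0,"wx": 0,"wy": 0,"wz": 0,"gripper": 0.2},{"x": 0.302,"y": -0.213,"z": 0,"wx": 0,"wy": 0,"wz": 0,"gripper": 0.2},{"x": 0,"y": 0,"z": 0.25,"wx": 0,"wy": 0,"wz": 0,"gripper": 0.2},{"x": 0,"y": 0,"z": 0.35,"wx": 0,"wy": 0,"wz": 0,"gripper": 0.2},{"x": 0,"y": 0,"z": 0.25,"wx": 0,"wy": 0,"wz": 0,"gripper": 0.2},{"x": 0,"y": 0,"z": 0,"wx": 0,"wy": 0,"wz": 0,"gripper": 0.2},{"x": 0,"y": 0,"z": 0,"wx": 0,"wy": 0,"wz": 0,"gripper": 0.2},{"x": 0,"y": 0,"z": 0,"wx": 0,"wy": 0,"wz": 0,"gripper": 0.2}]'

```text
time: 52.2
position: [0.453, 0.3471, 0.1061]
eef_rot: [[0.187, 0.982, 0.002], [0.982, -0.187, 0.001], [0.002, 0.002, -1.0]]
contact_force: [0.8, -0.5, 0.3]
gripper_width: 0.802
grip_force: 0.0
```

```bash
python3 -c "
from h import *
plan(.4518,.3466,.027,-10.8);wheels(cams=('scene',))"
```

```text
t 52.2 pos [0.453  0.3471 0.1061] thy -10.81 q6 43.9 w 68.2 F [ 0.8 -0.5  0.3] tilt 0.14
  shift units xyz [-0.007 -0.01   0.659]  turn wz units -0.0
scene [370.9 189.9] 141 circle 449.9 346.6 37.5 centroid 452.8 345.9
```

Call:
move_arm --rows '[{"x": -0.004,"y": -0.003,"z": 0.2,"wx": 0,"wy": 0,"wz": 0,"gripper": 0.2},{"x": 0,"y": 0,"z": 0.2,"wx": 0,"wy": 0,"wz": 0,"gripper": 0.2},{"x": 0,"y": 0,"z": 0.15,"wx": 0,"wy": 0,"wz": 0,"gripper": 0.2},{"x": 0,"y": 0,"z": 0.09,"wx": 0,"wy": 0,"wz": 0,"gripper": 0.2},{"x": 0,"y": 0,"z": 0,"wx": 0,"wy": 0,"wz": 0,"gripper": 0.2},{"x": 0,"y": 0,"z": 0,"wx": 0,"wy": 0,"wz": 0,"gripper": 0.2},{"x": 0,"y": 0,"z": 0,"wx": 0,"wy": 0,"wz": 0,"gripper": 0.3},{"x": 0,"y": 0,"z": 0,"wx": 0,"wy": 0,"wz": 0,"gripper": 0.36}]' --grip_force 50

```text
time: 53.05
position: [0.4523, 0.3467, 0.0292]
eef_rot: [[0.187, 0.982, 0.002], [0.982, -0.187, 0.001], [0.002, 0.002, -1.0]]
contact_force: [0.8, 0.2, 0.2]
gripper_width: 0.64
grip_force: 0.0
```

Call:
move_arm --rows '[{"x": 0,"y": 0,"z": 0,"wx": 0,"wy": 0,"wz": 0,"gripper": 0.42},{"x": 0,"y": 0,"z": 0,"wx": 0,"wy": 0,"wz": 0,"gripper": 0.46},{"x": 0,"y": 0,"z": 0,"wx": 0,"wy": 0,"wz": 0,"gripper": 0.5},{"x": 0,"y": 0,"z": 0,"wx": 0,"wy": 0,"wz": 0,"gripper": 0.6},{"x": 0,"y": 0,"z": 0,"wx": 0,"wy": 0,"wz": 0,"gripper": 0.6},{"x": 0,"y": 0,"z": 0,"wx": 0,"wy": 0,"wz": 0,"gripper": 0.6},{"x": 0,"y": 0,"z": 0,"wx": 0,"wy": 0,"wz": 0,"gripper": 0.6},{"x": 0,"y": 0,"z": 0,"wx": 0,"wy": 0,"wz": 0,"gripper": 0.6}]'

```text
time: 53.85
position: [0.4514, 0.3463, 0.0287]
eef_rot: [[0.187, 0.982, -0.0], [0.982, -0.187, 0.0], [0.0, -0.0, -1.0]]
contact_force: [-2.5, -0.8, 5.7]
gripper_width: 0.497
grip_force: 50.4
```

Call:
move_arm --rows '[{"x": 0,"y": 0,"z": -0.15,"wx": 0,"wy": 0,"wz": 0,"gripper": 0.6},{"x": 0,"y": 0,"z": -0.3,"wx": 0,"wy": 0,"wz": 0,"gripper": 0.6},{"x": 0,"y": 0,"z": -0.35,"wx": 0,"wy": 0,"wz": 0,"gripper": 0.6},{"x": 0,"y": 0,"z": -0.35,"wx": 0,"wy": 0,"wz": 0,"gripper": 0.6},{"x": 0,"y": 0,"z": -0.3,"wx": 0,"wy": 0,"wz": 0,"gripper": 0.6},{"x": 0,"y": 0,"z": 0,"wx": 0,"wy": 0,"wz": 0,"gripper": 0.6},{"x": 0,"y": 0,"z": 0,"wx": 0,"wy": 0,"wz": 0,"gripper": 0.6},{"x": 0,"y": 0,"z": 0,"wx": 0,"wy": 0,"wz": 0,"gripper": 0.6}]'

```text
time: 54.65
position: [0.4497, 0.345, 0.1994]
eef_rot: [[0.187, 0.982, -0.004], [0.982, -0.187, -0.003], [-0.003, -0.003, -1.0]]
contact_force: [0.1, 0.8, -2.2]
gripper_width: 0.492
grip_force: 51.6
```

```bash
python3 -c "
from h import *
plan(.5508,.0678,.2,-10.8);wheels(cams=('scene',))"
```

```text
t 54.65 pos [0.4497 0.345  0.1994] thy -10.79 q6 43.9 w 41.8 F [ 0.1  0.8 -2.2] tilt 0.28
  shift units xyz [-2.111e+00  1.260e+00 -2.000e-03]  turn wz units 0.0
```

Call:
move_arm --rows '[{"x": -0.302,"y": 0.18,"z": 0,"wx": 0,"wy": 0,"wz": 0,"gripper": 0.6},{"x": -0.302,"y": 0.18,"z": 0,"wx": 0,"wy": 0,"wz": 0,"gripper": 0.6},{"x": -0.302,"y": 0.18,"z": 0,"wx": 0,"wy": 0,"wz": 0,"gripper": 0.6},{"x": -0.302,"y": 0.18,"z": 0,"wx": 0,"wy": 0,"wz": 0,"gripper": 0.6},{"x": -0.302,"y": 0.18,"z": 0,"wx": 0,"wy": 0,"wz": 0,"gripper": 0.6},{"x": -0.302,"y": 0.18,"z": 0,"wx": 0,"wy": 0,"wz": 0,"gripper": 0.6},{"x": -0.302,"y": 0.175,"z": 0,"wx": 0,"wy": 0,"wz": 0,"gripper": 0.6},{"x": 0,"y": 0,"z": 0,"wx": 0,"wy": 0,"wz": 0,"gripper": 0.6}]'

```text
time: 55.5
position: [0.5523, 0.0639, 0.1998]
eef_rot: [[0.192, 0.981, -0.002], [0.981, -0.192, -0.003], [-0.003, -0.002, -1.0]]
contact_force: [0.8, 0.7, -1.9]
gripper_width: 0.495
grip_force: 51.8
```

Call:
move_arm --rows '[{"x": 0,"y": 0,"z": 0.15,"wx": 0,"wy": 0,"wz": 0,"gripper": 0.6},{"x": 0,"y": 0,"z": 0.2,"wx": 0,"wy": 0,"wz": 0,"gripper": 0.6},{"x": 0,"y": 0,"z": 0,"wx": 0,"wy": 0,"wz": 0,"gripper": 0.6},{"x": 0,"y": 0,"z": 0,"wx": 0,"wy": 0,"wz": 0,"gripper": 0.6},{"x": 0,"y": 0,"z": 0,"wx": 0,"wy": 0,"wz": 0,"gripper": 0.6},{"x": 0,"y": 0,"z": 0,"wx": 0,"wy": 0,"wz": 0,"gripper": 0.6},{"x": 0,"y": 0,"z": 0,"wx": 0,"wy": 0,"wz": 0,"gripper": 0.6},{"x": 0,"y": 0,"z": 0,"wx": 0,"wy": 0,"wz": 0,"gripper": 0.6}]'

```text
time: 56.3
position: [0.5523, 0.0689, 0.1608]
eef_rot: [[0.187, 0.982, 0.001], [0.982, -0.187, 0.0], [0.0, 0.001, -1.0]]
contact_force: [-0.9, 0.5, -1.4]
gripper_width: 0.491
grip_force: 51.7
```

```bash
python3 -c "
from h import *
plan(.5508,.0676,.111,-10.8)"
```

```text
t 56.3 pos [0.5523 0.0689 0.1608] thy -10.78 q6 13.4 w 41.7 F [-0.9  0.5 -1.4] tilt 0.08
  shift units xyz [-0.013 -0.011  0.415]  turn wz units 0.0
```

Call:
move_arm --rows '[{"x": -0.011,"y": -0.005,"z": 0,"wx": 0,"wy": 0,"wz": 0,"gripper": 0.6},{"x": 0,"y": 0,"z": 0.06,"wx": 0,"wy": 0,"wz": 0,"gripper": 0.6},{"x": 0,"y": 0,"z": 0.06,"wx": 0,"wy": 0,"wz": 0,"gripper": 0.6},{"x": 0,"y": 0,"z": 0.06,"wx": 0,"wy": 0,"wz": 0,"gripper": 0.6},{"x": 0,"y": 0,"z": 0.06,"wx": 0,"wy": 0,"wz": 0,"gripper": 0.6},{"x": 0,"y": 0,"z": 0,"wx": 0,"wy": 0,"wz": 0,"gripper": 0.6},{"x": 0,"y": 0,"z": 0,"wx": 0,"wy": 0,"wz": 0,"gripper": 0.6},{"x": 0,"y": 0,"z": 0,"wx": 0,"wy": 0,"wz": 0,"gripper": 0.6}]'

```text
time: 57.1
position: [0.5513, 0.0676, 0.1314]
eef_rot: [[0.187, 0.982, 0.001], [0.982, -0.187, -0.0], [0.0, 0.001, -1.0]]
contact_force: [0.5, -0.1, -3.1]
gripper_width: 0.495
grip_force: 51.8
```

```bash
python3 -c "
from h import *
plan(.5508,.0676,.111,-10.8)"
```

```text
t 57.1 pos [0.5513 0.0676 0.1314] thy -10.79 q6 13.3 w 42.1 F [ 0.5 -0.1 -3.1] tilt 0.03
  shift units xyz [-0.    -0.005  0.17 ]  turn wz units 0.0
```

Call:
move_arm --rows '[{"x": 0,"y": 0,"z": 0.05,"wx": 0,"wy": 0,"wz": 0,"gripper": 0.6},{"x": 0,"y": 0,"z": 0.05,"wx": 0,"wy": 0,"wz": 0,"gripper": 0.6},{"x": 0,"y": 0,"z": 0.04,"wx": 0,"wy": 0,"wz": 0,"gripper": 0.6},{"x": 0,"y": 0,"z": 0.028,"wx": 0,"wy": 0,"wz": 0,"gripper": 0.6},{"x": 0,"y": 0,"z": 0,"wx": 0,"wy": 0,"wz": 0,"gripper": 0.6},{"x": 0,"y": 0,"z": 0,"wx": 0,"wy": 0,"wz": 0,"gripper": 0.6},{"x": 0,"y": 0,"z": 0,"wx": 0,"wy": 0,"wz": 0,"gripper": 0.6},{"x": 0,"y": 0,"z": 0,"wx": 0,"wy": 0,"wz": 0,"gripper": 0.6}]'

```text
time: 57.9
position: [0.5509, 0.0676, 0.1109]
eef_rot: [[0.187, 0.982, -0.0], [0.982, -0.187, 0.0], [0.0, -0.0, -1.0]]
contact_force: [0.6, 0.1, -2.1]
gripper_width: 0.497
grip_force: 51.8
```

Call:
move_arm --rows '[{"x": 0,"y": 0,"z": 0,"wx": 0,"wy": 0,"wz": 0,"gripper": 0.45},{"x": 0,"y": 0,"z": 0,"wx": 0,"wy": 0,"wz": 0,"gripper": 0.3},{"x": 0,"y": 0,"z": 0,"wx": 0,"wy": 0,"wz": 0,"gripper": 0.25},{"x": 0,"y": 0,"z": 0,"wx": 0,"wy": 0,"wz": 0,"gripper": 0.2},{"x": 0,"y": 0,"z": -0.15,"wx": 0,"wy": 0,"wz": 0,"gripper": 0.2},{"x": 0,"y": 0,"z": -0.3,"wx": 0,"wy": 0,"wz": 0,"gripper": 0.2},{"x": 0,"y": 0,"z": -0.35,"wx": 0,"wy": 0,"wz": 0,"gripper": 0.2},{"x": 0,"y": 0,"z": -0.1,"wx": 0,"wy": 0,"wz": 0,"gripper": 0.2}]'

```text
time: 58.7
position: [0.5543, 0.0677, 0.2244]
eef_rot: [[0.187, 0.982, 0.009], [0.982, -0.187, 0.0], [0.002, 0.009, -1.0]]
contact_force: [0.7, 0.5, 0.4]
gripper_width: 0.801
grip_force: 0.0
```

Call:
move_arm --rows '[{"x": 0,"y": 0,"z": 0,"wx": 0,"wy": 0,"wz": 0,"gripper": 0.2},{"x": 0,"y": 0,"z": 0,"wx": 0,"wy": 0,"wz": 0,"gripper": 0.2},{"x": 0,"y": 0,"z": 0,"wx": 0,"wy": 0,"wz": 0,"gripper": 0.2},{"x": 0,"y": 0,"z": 0,"wx": 0,"wy": 0,"wz": 0,"gripper": 0.2},{"x": 0,"y": 0,"z": 0,"wx": 0,"wy": 0,"wz": 0,"gripper": 0.2},{"x": 0,"y": 0,"z": 0,"wx": 0,"wy": 0,"wz": 0,"gripper": 0.2},{"x": 0,"y": 0,"z": 0,"wx": 0,"wy": 0,"wz": 0,"gripper": 0.2},{"x": 0,"y": 0,"z": 0,"wx": 0,"wy": 0,"wz": 0,"gripper": 0.2}]'

```text
time: 59.5
position: [0.551, 0.0675, 0.2189]
eef_rot: [[0.187, 0.982, -0.0], [0.982, -0.187, 0.0], [-0.0, -0.0, -1.0]]
contact_force: [-0.2, -0.2, 0.3]
gripper_width: 0.797
grip_force: 0.0
```

```bash
python3 - <<'E'
from h import *
f=imaging.grab_frame('scene'); h=cv2.cvtColor(f['color'],cv2.COLOR_RGB2HSV).astype(int)
m=(h[...,0]>3)&(h[...,0]<20)&(h[...,1]>70)&(h[...,2]>100); m[:170]=0; m[260:]=0; m[:,:205]=0; m[:,310:]=0
for b in blobs(m,8):
    P=np.argwhere(b[2])[:,::-1]; H=cv2.convexHull(P.astype(np.int32)).reshape(-1,2); w=back(f,H,.098)*1000; print(b[0].round(1),int(b[1]),cv2.minEnclosingCircle(w.astype(np.float32)))
cv2.imwrite('pics/end.png',cv2.resize(f['color'][160:260,190:430,::-1],(800,333),interpolation=cv2.INTER_CUBIC))
E
```

```text
[282.  191.9] 194 ((549.9037475585938, 68.45877075195312), 37.40654754638672)
[281.8 205.4] 12 ((619.0980224609375, 53.826934814453125), 6.738234519958496)
[231.8 218. ] 257 ((636.7577514648438, -61.020172119140625), 37.07862854003906)
[231.8 232.9] 12 ((701.5071411132812, -68.15858459472656), 4.789055347442627)
```

View pics/end.png

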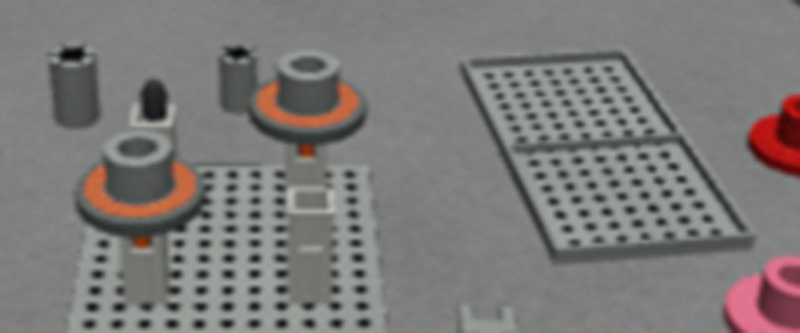

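Both wheels lie flat on sockets 1 and 2 with the buttons showing beneath them, and the tray is empty. I hand the job in.

```bash
python3 -c "
from h import *
print(env.close_job())"
```

```text
the job is handed in; nothing more can be done
None
```

The job is handed in at about 60 s of the 210 s: in the last image all three pegs present are locked in sockets with their buttons out, and both grinding wheels rest flat, hub up, on two of them; the verdict itself was not shown.

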